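# Hang the tester caddy and load it

### The job

Hang the metal caddy on the display board: pass the keyhole in its back plate over the screw head, then draw it down until the screw sits at the top of the narrow slot, and let go so that it hangs straight. Then stand the small amber tester bottle upright in the hanging caddy. Lower both things by hand rather than dropping them, and leave the larger amber bottle and the glass jar where they are.

Things in the scene. Friction and masses are not known exactly. Their poses are not given: they have to be found in the camera images.
- board: Fixed upright wooden display board, 200 mm wide (y), 18 mm thick (x), top edge 235 mm above the table, with a foot and rib behind it only. Origin on the table under the middle of its thickness. Its front face is at x = -9 mm and looks along its own -x; y is level along the face, z up.
- screw (a point): The round-head screw in the board's front face: the point where its axis meets the face, 205 mm above the table, mid-width. Axes as the board's. The shank, 7 mm in diameter, stands out level along -x; the head, 18 mm in diameter, begins 8 mm from the face and ends 12 mm from it.
- caddy: Loose open-topped bin of 4 mm bare metal, about 280 g, standing on the table. Origin on its underside, z up. Outside x -55 to +45, y -26 to +26 mm, 60 mm tall; inner floor at z = 4 mm. Its back wall (x 41 to 45 mm) rises to z = 130 mm as a plate with the keyhole. It hangs with its back face (+x side) on the board's front, its axes along the board's.
- caddy_grip (a point): A good place to grip the caddy from above, across the bin's 52 mm width with the fingers outside (closing along y): caddy x = -25, y = 0, z = 48 mm, mid-width, 12 mm below the rim. Centre of mass near caddy x = 5, z = 40 mm. Axes as the caddy's.
- keyhole (a point): Centre of the keyhole's wide opening on the plate's back face: caddy x = 45, y = 0, z = 85 mm. The octagonal opening is 26 mm across; from it a 10 mm wide slot rises to caddy z = 115 mm, so the caddy goes down about 26 mm from entry until the shank rests at the slot's top (shank axis at caddy z = 111 to 112 mm). Axes as the caddy's.
- tester: The small amber bottle with a white cap: body 36 mm in diameter and straight up to 95 mm, 26 mm cap, 125 mm tall in all, about 120 g. Origin: centre of its underside, z up. It stands on the table.
- refill: Bystander: the large amber bottle with a white cap, 64 mm in diameter, 170 mm tall. Origin: centre of its underside.
- jar: Bystander: clear glass jar with a metal lid, 60 mm in diameter, 85 mm tall. Origin: centre of its underside.
There are look-alikes about, which are no part of the job. Leave any turquoise look-alike of the caddy alone. What is shaped like the tester but turquoise is not meant.

How it is judged:
By the outcome, as a careful person would: the job done as asked, in the order asked, and still so for the second after the job is handed in, with the robot touching nothing.
It also fails if it takes over 59 s, if anything falls off the work surface, if the arm or the gripper's body presses on something with over 40 N, if the wrist force passes 120 N, or if a joint passes its speed limit or range.

### The arm

A 6-joint arm with a two-finger parallel gripper is mounted at the origin on the work surface. World frame = base frame: x ahead of the robot, y to its left, z up, the work surface at z = 0. Lengths are in m, angles in rad, forces in N, time in s.
With the tool pointing down it reaches from about 0.4 to 0.825 m from the base axis. Payload 7 kg.
Tool frame: the origin (TCP) lies midway between the tips of the shut fingers; the grasp point (between the pads) lies 19 mm behind it; z points along the fingers, x is the direction in which the jaws open and shut, and the axes are right-handed (so a half turn about z gives the same grasp; the last joint's range is limited). The gripper opens to 88 mm and grips with 3 to 60 N. Pads are 19 mm wide; open, the fingers measure 130 mm over their backs; the gripper's body (78 mm by 193 mm) begins 47 mm behind the grasp point.
Start: joints at [1.454, 0.359, 0.012, 0, -1.224, -0.288], TCP at [0.266, 0.62, 0.227] pointing down, gripper open.
Joint ranges: [-3.07, 3.07], [-1.43, 2.12], [-1.02, 1.25], [-3.03, 1.67], [-3.05, -0], [-3.03, 3.03]. Speed limits (rad/s): [2.39, 2.39, 3.01, 3.14, 3.14, 3.14].

### API

Orientations are given as [roll, pitch, yaw] about the fixed x, y, z axes, in that order (R = Rz(yaw) Ry(pitch) Rx(roll)).
In Python, from station import arm, grab_frame, camera_params gives the robot as it stands.
- The arm moves only by the shell command python3 -m handwheel 'ROWS' [FORCE]. ROWS is JSON, a list that holds one entry, the list of rows, each a list of 5 numbers: the finger opening in m, from 0 to 0.0876, then the shift along the tool's x, y, z in m, then the turn about the tool's z in degrees. A call has 1 to 20 rows; each row is the pose to reach, as a shift and turn from the pose measured when the call began, along the tool's axes at that moment; what a row does not reach only later rows make up. A row lasts 1/12 s, in which the tool goes at most 41.7 mm and 7.16 degrees, less where a joint would pass 70% of its speed; a pose out of reach is approached as far as the arm can. A call with a gripper value outside its range is refused whole. The fingers move at their own pace and stop on an object; FORCE is the grip in N (left out, the last holds). Time passes only in rows, so rows that repeat a pose let the fingers close. It gives the time, the measured TCP pose, the force and the opening at its end, in the units of the state.
- arm.get_state(): the state, without advancing time (a new reading comes with each control period).
- grab_frame(name): name is "scene" or "top" or "wrist"; returns the picture (400x640x3 uint8, blue, green, red); there is no depth.
- camera_params(name): a dict with "intrinsics" (3x3 intrinsics, pixels), "k1" (the pictures are not rectified: a ray, as slopes to the right and down, at radius r is drawn at 1 + k1 r^2 times it, then the intrinsics apply), "R" (3x3) and "t" (3): a world point X has camera coordinates R X + t; the wrist camera has in their place "tool_from_camera" (4x4, takes a point from camera to tool coordinates, whose origin is the TCP and whose axes are the tool frame's). Camera axes: x right, y down, z forward; pixel columns grow to the right and rows downward; lengths in m; the calibration is good to about 2 mm. A picture is of the moment at which its call begins: read the wrist's pose just before it. camera_params takes no time and is no camera call.
- arm.job_done(): hands the job in, once; it reports no verdict.
The state is a dict: "t": time; "q": joint angles; "qd": joint speeds; "joint_efforts": joint torques, N m; "eef_pos": TCP position; "ee_rot": TCP orientation; "force": force on the tool from outside, world axes, zero at the start; "moment": the same for the moment, N m; "width": finger opening in m.
Only numpy, scipy, OpenCV 4.12 (cv2) and the standard library are available. Lean on these libraries where they do the work, as an engineer would, in place of code of your own. Each camera call takes 0.05 s, during which the arm holds its last target.

## Working session

There is one attempt and no reset: what is moved stays moved. The work goes in short steps, Python scripts to look and compute and a shell command to move; the robot and the scene stay as the last step left them, time stands still between calls to the robot, and variables do not carry over. Pictures are saved under pics/ and viewed, and the job is handed in when it is done.

```bash
ls; mkdir -p pics; python3 - <<'E'
from station import arm, grab_frame, camera_params
import cv2,numpy as np
np.set_printoptions(precision=4,suppress=True)
s=arm.get_state();print(s)
for n in ["scene","top","wrist"]:
    cv2.imwrite(f"pics/{n}0.png",grab_frame(n)); print(n,camera_params(n))
E
```

```text
pics
{'t': 0.0, 'q': array([ 1.4541,  0.3594,  0.011 , -0.0004, -1.2241, -0.2881]), 'qd': array([ 0.001 , -0.0008, -0.0029, -0.    ,  0.0003, -0.0004]), 'joint_efforts': array([  0.0021, -58.2716,  29.3043,   6.9971,   0.0068,  -0.0001]), 'eef_pos': array([0.2657, 0.62  , 0.2256]), 'ee_rot': array([-3.1414, -0.0017, -1.9757]), 'force': array([-0.1723, -0.0829, -0.1739]), 'moment': array([ 0.0553,  0.0155, -0.0401]), 'width': 0.08769857573424981}
scene {'intrinsics': array([[368.8896,   0.    , 327.6115],
       [  0.    , 368.8896, 196.4084],
       [  0.    ,   0.    ,   1.    ]]), 'k1': 0.02208459997114256, 'R': array([[ 0.8148,  0.5797, -0.0018],
       [ 0.361 , -0.5098, -0.7809],
       [-0.4536,  0.6356, -0.6247]]), 't': array([-0.4106, -0.09  ,  1.1686])}
top {'intrinsics': array([[400.9175,   0.    , 322.877 ],
       [  0.    , 400.9175, 202.9997],
       [  0.    ,   0.    ,   1.    ]]), 'k1': 0.026596006245115288, 'R': array([[ 0.0006, -1.    , -0.0096],
       [-0.984 ,  0.0011, -0.1782],
       [ 0.1782,  0.0096, -0.984 ]]), 't': array([-0.0349,  0.575 ,  0.8196])}
wrist {'intrinsics': array([[304.4407,   0.    , 317.8798],
       [  0.    , 304.4407, 200.9079],
       [  0.    ,   0.    ,   1.    ]]), 'k1': -0.008172078409042393, 'tool_from_camera': array([[ 1.    , -0.0003,  0.0002, -0.0003],
       [ 0.0003,  0.9687,  0.2483, -0.0673],
       [-0.0003, -0.2483,  0.9687, -0.1578],
       [ 0.    ,  0.    ,  0.    ,  1.    ]])}
```

View pics/scene0.png

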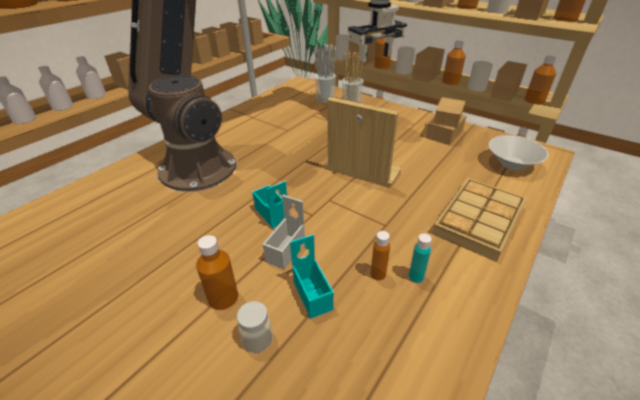

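View pics/top0.png

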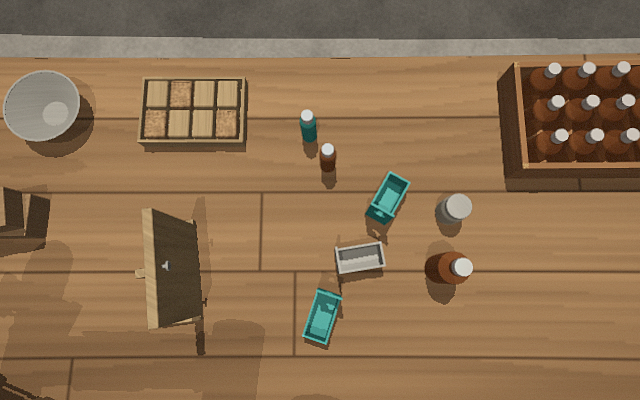

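View pics/wrist0.png

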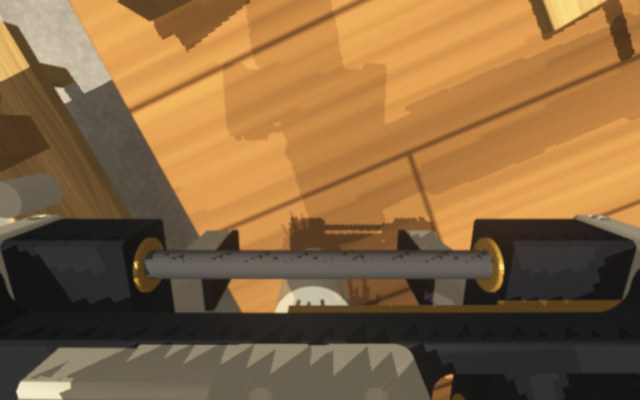

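The grey caddy is at about (360,258) in the top view and (285,235) in the scene view, between two turquoise ones. The tester is at about (328,158) top and (381,255) scene. The board is at about (170,265) top. I'll enlarge these.

```bash
cat > h.py <<'E'
from station import arm, grab_frame, camera_params
import cv2,numpy as np
from scipy.optimize import least_squares
from scipy.spatial.transform import Rotation as Ro
np.set_printoptions(precision=4,suppress=True)
def extr(n,s=None):
    c=camera_params(n)
    if n!="wrist": return c,np.array(c["R"]),np.array(c["t"])
    s=s or arm.get_state()
    T=np.eye(4);T[:3,:3]=Ro.from_euler('xyz',s["ee_rot"]).as_matrix();T[:3,3]=s["eef_pos"]
    M=np.linalg.inv(T@np.array(c["tool_from_camera"]))
    return c,M[:3,:3],M[:3,3]
def proj(n,X,s=None):
    c,R,t=extr(n,s)
    p=np.atleast_2d(X)@R.T+t; u=p[:,:2]/p[:,2:]
    r2=(u**2).sum(1,keepdims=True); u=u*(1+c["k1"]*r2)
    K=c["intrinsics"]; return np.c_[u[:,0]*K[0,0]+K[0,2],u[:,1]*K[1,1]+K[1,2]]
def unz(n,uv,z,s=None):
    c,R,t=extr(n,s);K=c["intrinsics"]
    d=np.array([(uv[0]-K[0,2])/K[0,0],(uv[1]-K[1,2])/K[1,1]]);u=d.copy()
    for _ in range(20): u=d/(1+c["k1"]*(u@u))
    r=R.T@np.array([u[0],u[1],1]);o=-R.T@t
    return o+r*(z-o[2])/r[2]
def pose(x,y,yaw,P):
    P=np.atleast_2d(P).astype(float);c,s=np.cos(yaw),np.sin(yaw)
    return np.c_[x+c*P[:,0]-s*P[:,1],y+s*P[:,0]+c*P[:,1],P[:,2]]
def fit(obs,x0):
    # obs: list of (cam, localpoint m, uv[, s])
    def f(v): return np.concatenate([proj(o[0],pose(*v,o[1]),o[3] if len(o)>3 else None)[0]-o[2] for o in obs])
    r=least_squares(f,x0); return r.x,f(r.x).reshape(-1,2)
def crop(n,name,x0,y0,w,h,k,im=None):
    im=grab_frame(n) if im is None else im
    c=cv2.resize(im[y0:y0+h,x0:x0+w],None,fx=k,fy=k,interpolation=cv2.INTER_CUBIC)
    for i in range(0,w,10): cv2.line(c,(i*k,0),(i*k,10 if i%50 else 20),(0,0,255),1); cv2.putText(c,str(x0+i),(i*k,28),0,.33,(0,0,255),1) if (i%20==0) else 0
    for i in range(0,h,10): cv2.line(c,(0,i*k),(10,i*k),(0,0,255),1); cv2.putText(c,str(y0+i),(12,i*k+4),0,.33,(0,0,255),1) if (i%20==0) else 0
    cv2.imwrite(f"pics/{name}.png",c)
E
python3 - <<'E'
from h import *
t=cv2.imread('pics/top0.png');s=cv2.imread('pics/scene0.png')
crop('top','c1',320,220,80,60,10,t)
crop('top','c2',130,195,90,145,4,t)
crop('scene','c3',240,185,80,90,6,s)
crop('scene','c4',310,85,100,110,5,s)
crop('top','c5',290,100,60,80,7,t)
E
```

```text
(no output)
```

View pics/c1.png

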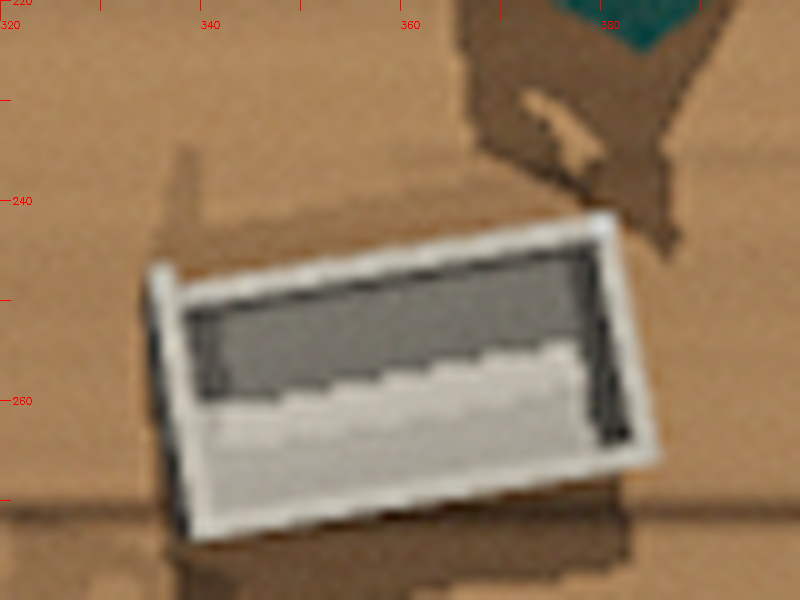

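View pics/c2.png

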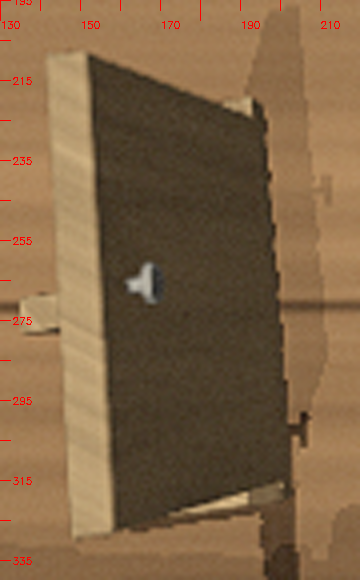

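View pics/c3.png

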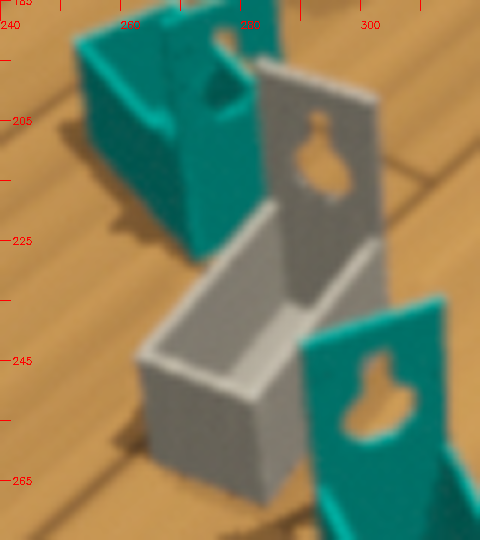

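View pics/c4.png

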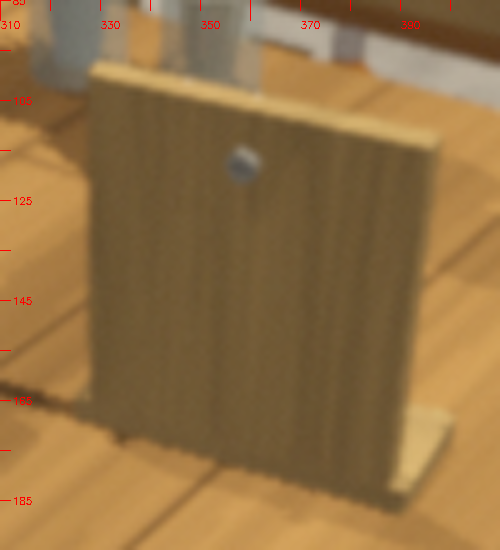

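View pics/c5.png

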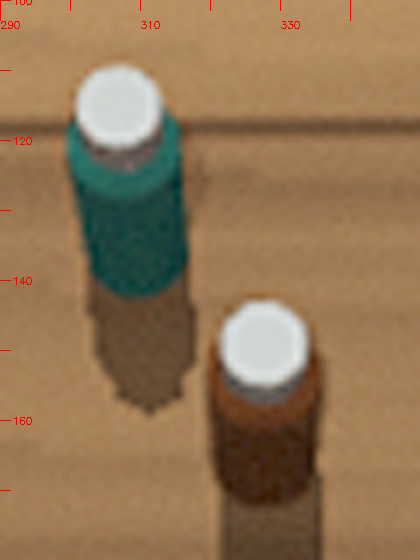

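```bash
cat > fits.py <<'E'
from h import *
m=lambda *a:np.array(a)/1000.
cad=[('top',m(45,26,130),(338.8,274)),('top',m(45,-26,130),(335,246.5)),('top',m(-55,26,60),(386,266)),('top',m(-55,-26,60),(381.5,241.2)),
('scene',m(45,26,130),(282.8,195)),('scene',m(45,-26,130),(302.3,200.8)),('scene',m(-55,26,60),(263,244.5)),('scene',m(-55,-26,60),(282,251.5)),('scene',m(-55,-26,0),(284,269))]
brd=[('top',m(-9,-100,235),(152,208.7)),('top',m(-9,100,235),(158.5,326.7)),('top',m(9,-100,235),(141.7,208.8)),('top',m(9,100,235),(148.5,329)),('top',m(-21,0,205),(168.5,265.5)),
('scene',m(-9,100,235),(328,98.5)),('scene',m(-9,-100,235),(396.3,115)),('scene',m(-21,0,205),(358.3,118)),('scene',m(-9,-100,0),(390.5,187.5)),('scene',m(-9,100,0),(329,169.5))]
tes=[('top',m(0,0,125),(327.7,149))]
E
python3 - <<'E'
from fits import *
c,r=fit(cad,[.5,0,1.5]);print(c,np.degrees(c[2]));print(r)
b,r=fit(brd,[.5,.4,1.5]);print(b,np.degrees(b[2]));print(r)
print('tester',unz('top',(327.7,149),.125)); print(proj('scene',unz('top',(327.7,149),.125)))
print('turq1',unz('top',(387,198),.05),'turq2',unz('top',(323,317),.05), 'turqt',unz('top',(307,115),.125))
print('jar',unz('top',(458,205),.08),unz('top',(461,268),.17))
print('scr',pose(*b,m(-9,0,205)))
E
```

```text
[ 0.4572 -0.1071  1.7404] 99.71562256169098
[[ 0.4135 -0.5924]
 [-0.509  -0.0332]
 [-0.5934 -0.5626]
 [-0.9482 -0.3677]
 [-0.3308 -0.4006]
 [-0.0693 -0.0373]
 [-1.3679 -0.3214]
 [-0.3911  0.1215]
 [-0.3208  0.6565]]
[0.4363 0.2507 1.7074] 97.82524481673896
[[-0.6374 -2.561 ]
 [-0.0755  0.5313]
 [-0.9851 -1.2296]
 [-1.3274 -0.1242]
 [ 0.6831 -1.0578]
 [-1.466   0.3436]
 [-0.2216 -1.0676]
 [-0.7113  0.3606]
 [-3.5975 -0.059 ]
 [-2.1958  0.1717]]
tester [ 0.6733 -0.0455  0.125 ]
[[381.9818 234.8341]]
turq1 [ 0.5861 -0.1746  0.05  ] turq2 [ 0.3359 -0.0355  0.05  ] turqt [ 0.7465 -0.0029  0.125 ]
jar [ 0.5652 -0.3171  0.08  ] [ 0.4339 -0.2858  0.17  ]
scr [[0.4376 0.2418 0.205 ]]
```

```bash
python3 - <<'E'
from h import *
t=cv2.imread('pics/top0.png');s=cv2.imread('pics/scene0.png')
crop('top','c6',355,165,65,70,8,t)
crop('top','c7',295,280,60,70,8,t)
crop('scene','c8',280,225,70,95,6,s)
E
```

```text
(no output)
```

View pics/c6.png

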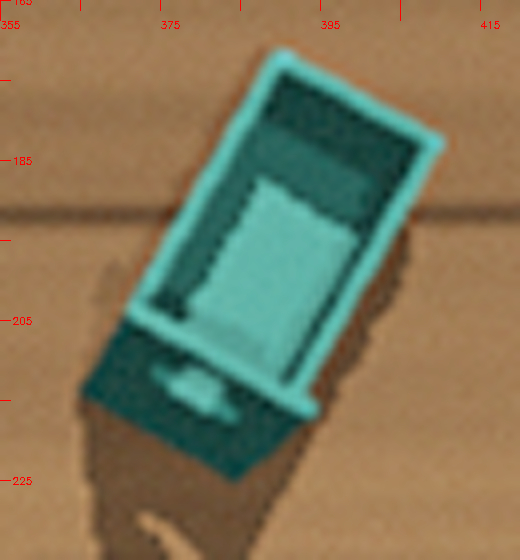

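View pics/c7.png

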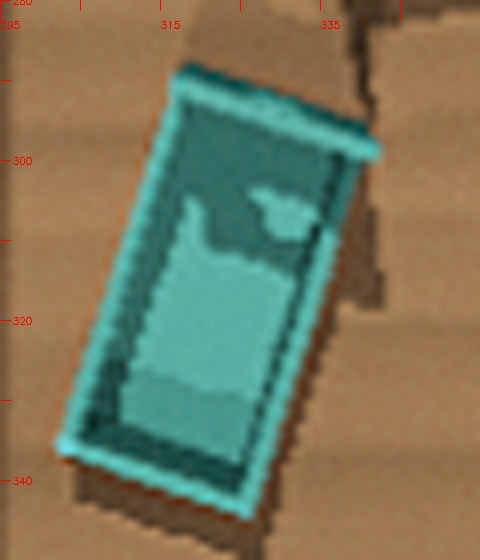

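View pics/c8.png

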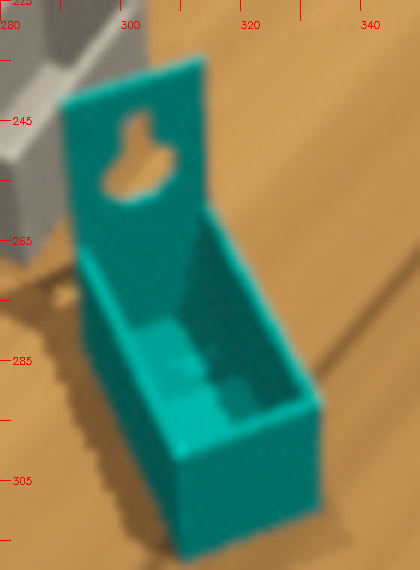

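```bash
cat >> fits.py <<'E'
tq1=[('top',m(45,-26,0),(365.2,214)),('top',m(45,26,0),(384,225)),('top',m(45,26,130),(394.5,217)),('top',m(45,-26,130),(371,203)),('top',m(-55,-26,60),(390,170.7)),('top',m(-55,26,60),(410.5,182.5))]
tq2=[('top',m(41,-26,130),(316.5,290.5)),('top',m(41,26,130),(342.5,299.5)),('top',m(-55,-26,60),(302,336)),('top',m(-55,26,60),(326,344.8))]
E
python3 - <<'E'
from fits import *
C,_=fit(cad,[.5,0,1.5])
P=[m(45,26,130),m(45,-26,130),m(41,26,130),m(41,-26,130),m(-55,-26,60),m(-55,26,60)]
for nm,o,g in(('t1',tq1,[.58,-.17,4]),('t2',tq2,[.34,-.03,2])):
    best=min((fit(o,[g[0],g[1],a]) for a in np.arange(0,6.3,.7)),key=lambda q:np.abs(q[1]).sum())
    v,r=best;print(nm,v,np.degrees(v[2])%360);print(np.abs(r).max())
    W=pose(*v,np.array(P)); c,s=np.cos(C[2]),np.sin(C[2]); d=W[:,:2]-C[:2]
    print('in caddy frame mm',np.c_[d@[c,s],d@[-s,c]]*1000)
d=pose(*C,m(-25,0,48))[0];print('grip',d)
for n,p in(('jar',[.5652,-.3171]),('refill',[.4339,-.2858]),('tester',[.6733,-.0455])):
    q=np.array(p)-C[:2];print(n,q@[c,s]*1000,q@[-s,c]*1000)
E
```

```text
t1 [ 0.5848 -0.1756  2.6072] 149.3804912089391
0.6575039282789703
in caddy frame mm [[ -79.7514  -63.0439]
 [ -40.1133  -96.7013]
 [ -82.3404  -66.093 ]
 [ -42.7023  -99.7504]
 [-104.839  -172.9285]
 [-144.4771 -139.2711]]Traceback (most recent call last):
  File "<stdin>", line 5, in <module>
  File "<stdin>", line 5, in <genexpr>
  File "h.py", line 30, in fit
    r=least_squares(f,x0); return r.x,f(r.x).reshape(-1,2)
    return func(*args, **kwargs)
    result = trf(vector_fun.fun, vector_fun.jac, x0, f0, J0, lb, ub, ftol, xtol,
                 gtol, max_nfev, x_scale, loss_function, tr_solver,
                 tr_options.copy(), verbose, callback=callback_wrapped)
    return trf_no_bounds(
        fun, jac, x0, f0, J0, ftol, xtol, gtol, max_nfev, x_scale,
        loss_function, tr_solver, tr_options, verbose, callback=callback)
    f_new = fun(x_new)
    self._update_fun()
    ~~~~~~~~~~~~~~~~^^
    self.f = self.fun_wrapped(xp_copy(self.x))
             ~~~~~~~~~~~~~~~~^^^^^^^^^^^^^^^^^
    return np.atleast_1d(self.fun(x))
                         ~~~~~~~~^^^
    return self.f(x, *self.args, **self.kwargs)
           ~~~~~~^^^^^^^^^^^^^^^^^^^^^^^^^^^^^^
  File "h.py", line 29, in f
    def f(v): return np.concatenate([proj(o[0],pose(*v,o[1]),o[3] if len(o)>3 else None)[0]-o[2] for o in obs])
                                     ~~~~^^^^^^^^^^^^^^^^^^^^^^^^^^^^^^^^^^^^^^^^^^^^^^^
  File "h.py", line 14, in proj
    c,R,t=extr(n,s)
          ~~~~^^^^^
  File "h.py", line 7, in extr
    c=camera_params(n)
ValueError: time passes only in moves, steps and waits
```

```bash
cat >> h.py <<'E'
import json,os,pickle
if os.path.exists('cp.pkl'): CP=pickle.load(open('cp.pkl','rb'))
else:
    CP={n:camera_params(n) for n in("scene","top","wrist")}; pickle.dump(CP,open('cp.pkl','wb'))
def camera_params(n): return CP[n]
def go(target,yaw=None):
    s=arm.get_state();R=Ro.from_euler('xyz',s["ee_rot"]).as_matrix()
    d=R.T@(np.array(target)-s["eef_pos"]); a=0
    if yaw is not None: a=-((yaw-np.degrees(s["ee_rot"][2])+180)%360-180)
    print('shift mm',d*1000,'turn',a)
def st():
    s=arm.get_state(); print(s["t"],s["eef_pos"],np.degrees(s["ee_rot"]),'F',s["force"],'M',s["moment"],'w',s["width"],'q',s["q"])
E
python3 - <<'E'
from fits import *
b=min((fit(tq2,[.34,-.03,a]) for a in (0,1,-1,2)),key=lambda q:np.abs(q[1]).sum())
print(b, pose(*b[0],m(45,-26,0)),pose(*b[0],m(45,26,0)))
st();go([.2657,.62,.33]);go([.45,-.065,.33],-80.3);go([.45,-.065,.20],-80.3)
E
```

```text
(array([ 0.3447, -0.0349, -0.3026]), array([[ 25.4496,   8.7441],
       [-26.8071,  -8.7081],
       [ 24.8492,   8.0603],
       [-23.6809,  -8.8484]])) [[ 0.3799 -0.0732  0.    ]] [[ 0.3954 -0.0235  0.    ]]
0.15 [0.2657 0.6201 0.2259] [-179.9924   -0.0697 -113.1978] F [-0.4013  0.0811  0.184 ] M [ 0.0048 -0.0149  0.0117] w 0.08733439853032365 q [ 1.4541  0.3592  0.0113 -0.0002 -1.2241 -0.2881]
shift mm [   0.2412   -0.0391 -104.1355] turn 0
shift mm [ 557.2618 -439.2645 -103.3998] turn -32.89780671278504
shift mm [ 557.1037 -439.2473   26.6001] turn -32.89780671278504
```

```bash
python3 -m handwheel '[[[0.05,0,0,-0.06,0],[0.05,0,0,-0.104,0],[0.05,0,0,-0.104,0],[0.05,0.557,-0.439,-0.104,-32.9],[0.05,0.557,-0.439,-0.104,-32.9],[0.05,0.557,-0.439,-0.104,-32.9],[0.05,0.557,-0.439,-0.104,-32.9],[0.05,0.557,-0.439,-0.104,-32.9],[0.05,0.557,-0.439,-0.104,-32.9],[0.05,0.557,-0.439,-0.104,-32.9],[0.05,0.557,-0.439,-0.104,-32.9],[0.05,0.557,-0.439,-0.104,-32.9],[0.05,0.557,-0.439,-0.104,-32.9],[0.05,0.557,-0.439,-0.104,-32.9],[0.05,0.557,-0.439,-0.104,-32.9],[0.05,0.557,-0.439,-0.104,-32.9],[0.05,0.557,-0.439,-0.104,-32.9],[0.05,0.557,-0.439,-0.104,-32.9],[0.05,0.557,-0.439,-0.104,-32.9],[0.05,0.557,-0.439,-0.104,-32.9]]]' 40
python3 - <<'E'
from fits import *
st();go([.45,-.065,.20],-80.3)
s=arm.get_state();im=grab_frame('wrist');cv2.imwrite('pics/w1.png',im)
for P in (m(45,26,130),m(45,-26,130),m(41,26,130),m(41,-26,130),m(43,0,130),m(-55,26,60),m(-55,-26,60)): print(proj('wrist',pose(.4572,-.1071,1.7404,P),s))
E
```

```text
t: 1.82
eef_pos: [0.4494, -0.066, 0.3309]
ee_rot: [-3.141, -0.001, -1.401]
force: [1.3, 0.9, -0.3]
width: 0.0498
1.8167 [ 0.4494 -0.066   0.3309] [-179.9808   -0.0526  -80.2835] F [ 1.3122  0.9291 -0.3132] M [ 0.1259 -0.1641 -0.0029] w 0.04979343322665818 q [ 0.291  -0.072  -0.2676  0.001  -1.375   1.4492]
shift mm [ -1.002   -0.6951 130.8828] turn 0.016530459987222912
[[315.2815 201.4806]]
[[315.1754 158.6158]]
[[318.5687 201.4787]]
[[318.5806 158.6143]]
[[316.9019 180.4244]]
[[385.0455 189.3013]]
[[387.0553 152.9297]]
```

View pics/w1.png

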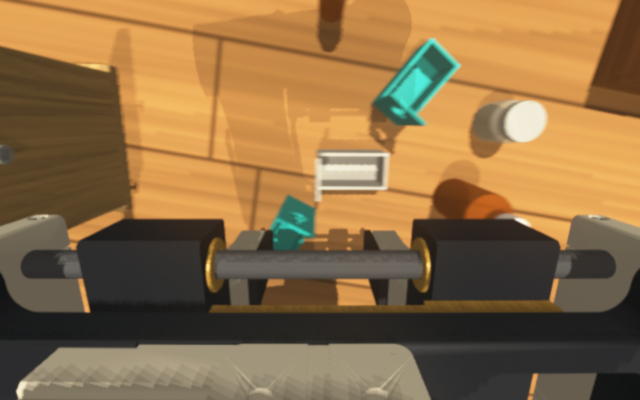

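```bash
python3 -m handwheel '[[[0.05,-0.001,-0.001,0.13,0],[0.05,-0.001,-0.001,0.13,0],[0.05,-0.001,-0.001,0.13,0],[0.05,-0.001,-0.001,0.17,0],[0.05,-0.001,-0.001,0.21,0],[0.05,-0.001,-0.001,0.23,0],[0.05,-0.001,-0.001,0.23,0],[0.05,-0.001,-0.001,0.23,0]]]' 40
python3 - <<'E'
from fits import *
st()
crop('scene','s2',230,150,110,120,5)
E
```

```text
t: 2.53
eef_pos: [0.4504, -0.0717, 0.1001]
ee_rot: [3.137, -0.004, -1.405]
force: [0.8, -0.3, 1.3]
width: 0.05
2.5333 [ 0.4504 -0.0717  0.1001] [179.7446  -0.2179 -80.5263] F [ 0.762  -0.2714  1.3361] M [-0.0123 -0.0954 -0.0124] w 0.04999529242764985 q [ 0.2791  0.1285 -0.6273  0.0045 -0.8199  1.4539]
```

View pics/s2.png

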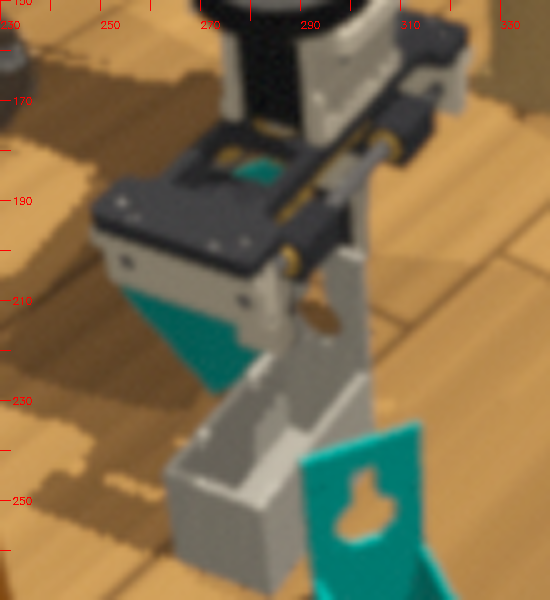

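```bash
python3 -m handwheel '[[[0.05,-0.006,0,0,0],[0.05,-0.006,0,0,0],[0,-0.006,0,0,0],[0,-0.006,0,0,0],[0,-0.006,0,0,0],[0,-0.006,0,0,0],[0,-0.006,0,0,0],[0,-0.006,0,0,0],[0,-0.006,0,0,0],[0,-0.006,0,0,0]]]' 40
python3 - <<'E'
from fits import *
st();go([.465,.115,.125],-82)
E
```

```text
t: 3.42
eef_pos: [0.4507, -0.0654, 0.1014]
ee_rot: [3.14, -0.003, -1.405]
force: [-0.1, -1.1, -3.4]
width: 0.0039
3.4167 [ 0.4507 -0.0654  0.1014] [179.9323  -0.1953 -80.5216] F [-0.0532 -1.1154 -3.4243] M [-0.3232 -0.1965  0.0013] w 0.0038540886888085903 q [ 0.2936  0.1237 -0.6292  0.0044 -0.8194  1.4396]
shift mm [-175.4754  -43.779   -24.2913] turn 1.478417220386234
```

```bash
python3 -m handwheel '[[[0,0,0,-0.012,0],[0,0,0,-0.024,0],[0,-0.025,-0.006,-0.024,0],[0,-0.05,-0.013,-0.024,1.5],[0,-0.075,-0.019,-0.024,1.5],[0,-0.1,-0.026,-0.024,1.5],[0,-0.125,-0.032,-0.024,1.5],[0,-0.15,-0.039,-0.024,1.5],[0,-0.16,-0.041,-0.024,1.5],[0,-0.16,-0.041,-0.024,1.5],[0,-0.16,-0.041,-0.024,1.5]]]' 40
python3 - <<'E'
from fits import *
st()
crop('scene','s3',220,110,160,120,5)
E
```

```text
t: 4.33
eef_pos: [0.4642, 0.0993, 0.1242]
ee_rot: [3.139, -0.004, -1.43]
force: [0.5, 0.0, -4.0]
width: 0.0038
4.3333 [0.4642 0.0993 0.1242] [179.8496  -0.2255 -81.9572] F [ 0.5339  0.0278 -3.9504] M [0.0354 0.0224 0.0638] w 0.0037515331548216278 q [ 0.6286  0.1273 -0.5589  0.0029 -0.8887  1.0807]
```

View pics/s3.png

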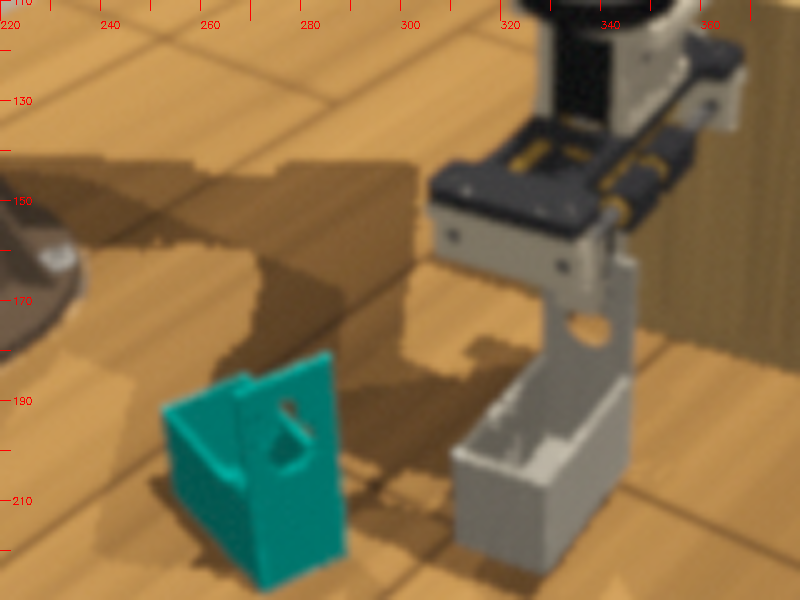

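```bash
python3 -m handwheel '[[[0,0,0,0.008,0],[0,0,0,0.014,0],[0,0,0,0.018,0],[0,0,0,0.021,0],[0,0,0,0.022,0],[0,0,0,0.0225,0],[0,0,0,0.0225,0]]]' 40
python3 - <<'E'
from fits import *
st()
E
```

```text
t: 4.97
eef_pos: [0.4642, 0.0986, 0.1017]
ee_rot: [3.139, -0.004, -1.431]
force: [-0.0, 0.3, -3.8]
width: 0.0037
4.9667 [0.4642 0.0986 0.1017] [179.8503  -0.2317 -82.0102] F [-0.0362  0.349  -3.7717] M [0.1069 0.0083 0.0283] w 0.003691650001030778 q [ 0.6274  0.1562 -0.5874  0.0032 -0.8315  1.0807]
```

```bash
python3 -m handwheel '[[[0,0,0,0.001,0],[0,0,0,0.0015,0],[0,0,0,0.002,0],[0,0,0,0.002,0],[0,0,0,0.002,0]]]' 40
python3 - <<'E'
from fits import *
st()
E
```

```text
t: 5.38
eef_pos: [0.4648, 0.0988, 0.1013]
ee_rot: [3.141, -0.004, -1.431]
force: [-4.6, 0.4, 11.9]
width: 0.0035
5.3833 [0.4648 0.0988 0.1013] [179.9495  -0.2218 -81.9695] F [-4.5849  0.4149 11.9002] M [-0.07    1.918   0.0025] w 0.0035230260986416463 q [ 0.6276  0.1567 -0.5882  0.0041 -0.8284  1.0806]
```

Touching down (force 12 N upward). I'll open a little and rise.

```bash
python3 -m handwheel '[[[0.002,0,0,-0.0005,0],[0.03,0,0,-0.0005,0],[0.03,0,0,-0.0005,0],[0.03,0,0,-0.0005,0],[0.03,0,0,-0.0005,0],[0.04,0,0,-0.02,0],[0.05,0,0,-0.06,0],[0.07,0,0,-0.1,0],[0.07,0,0,-0.14,0],[0.07,0,0,-0.18,0],[0.07,0,0,-0.2,0],[0.07,0,0,-0.2,0],[0.07,0,0,-0.2,0]]]' 40
python3 - <<'E'
from fits import *
st()
s=arm.get_state();im=grab_frame('wrist');cv2.imwrite('pics/w2.png',im)
pickle.dump(s,open('s_w2.pkl','wb'))
cv2.imwrite('pics/sc2.png',grab_frame('scene'))
crop('scene','s4',280,100,110,110,6,cv2.imread('pics/sc2.png'))
E
```

```text
t: 6.47
eef_pos: [0.4653, 0.1, 0.3025]
ee_rot: [-3.14, -0.002, -1.431]
force: [-0.2, -0.5, -0.2]
width: 0.0695
6.4667 [0.4653 0.1    0.3025] [-179.9067   -0.1362  -81.9748] F [-0.2272 -0.5189 -0.189 ] M [-0.1098  0.0467 -0.0337] w 0.06945815364697862 q [ 0.6289 -0.0215 -0.284   0.003  -1.308   1.0812]
```

View pics/w2.png

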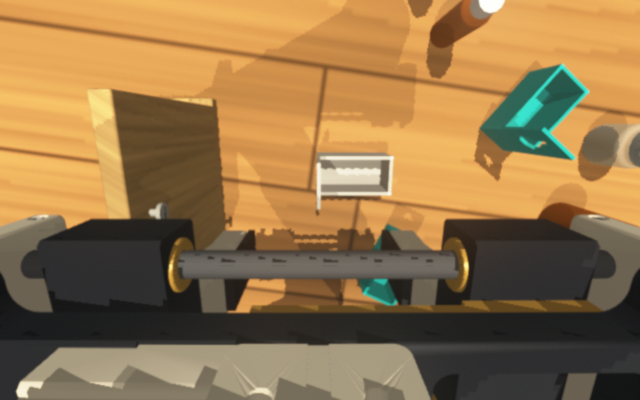

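View pics/s4.png

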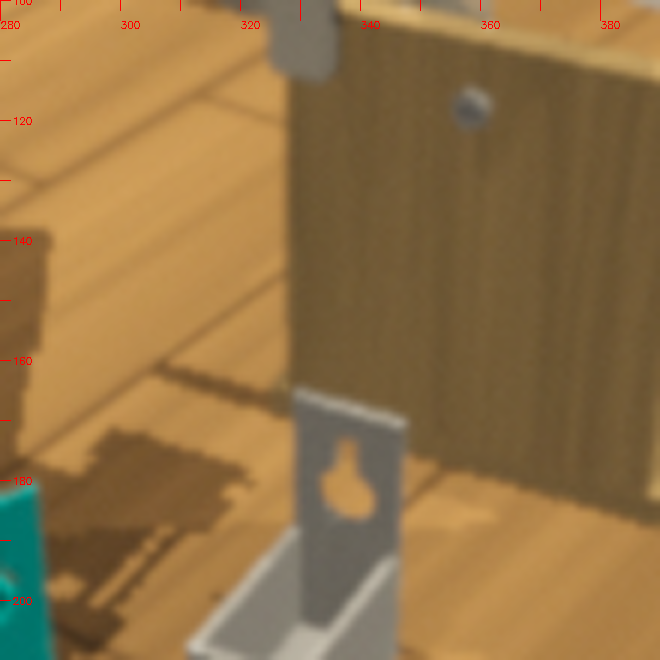

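```bash
python3 - <<'E'
from fits import *
w=cv2.imread('pics/w2.png');
crop('wrist','c9',300,140,110,80,7,w)
crop('wrist','c10',80,80,160,150,5,w)
E
```

```text
(no output)
```

View pics/c9.png

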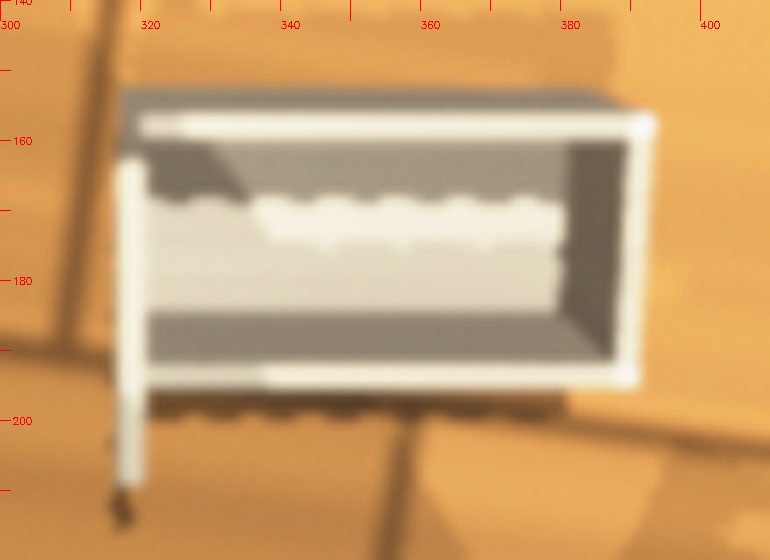

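View pics/c10.png

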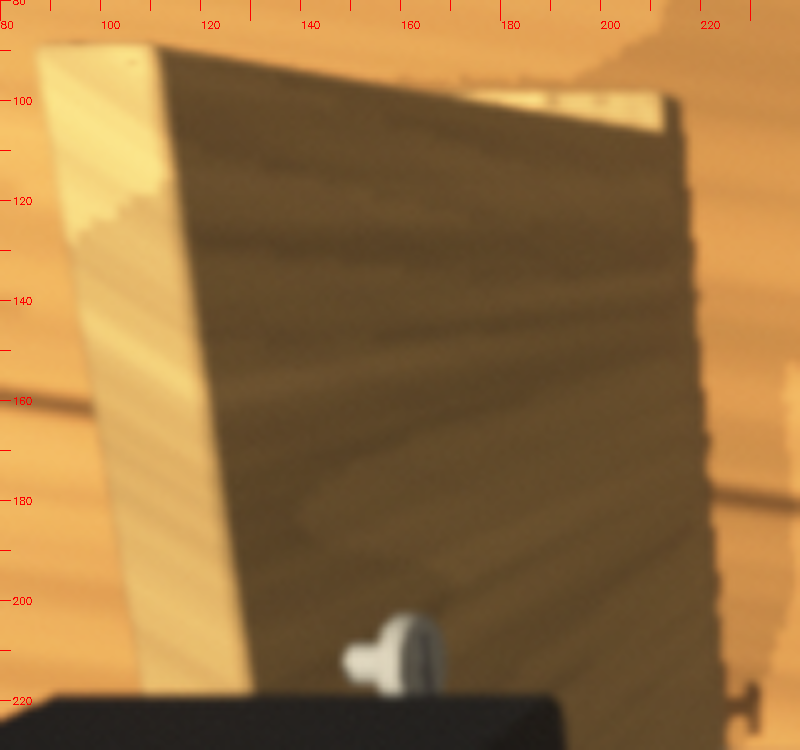

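```bash
cat >> fits.py <<'E'
S2=pickle.load(open('s_w2.pkl','rb'))
W='wrist'
cadw=[(W,m(-55,-26,60),(393,156.5),S2),(W,m(-55,26,60),(391,195.5),S2),(W,m(45,-26,130),(316.5,162.3),S2),(W,m(45,26,130),(316.5,209.7),S2),(W,m(41,26,130),(321,209.7),S2)]
cads=[('scene',m(45,26,130),(327.7,165)),('scene',m(45,-26,130),(346.5,170.3))]
brdw=[(W,m(-9,-100,235),(111.5,89.2),S2),(W,m(9,-100,235),(87.3,89.3),S2),(W,m(-9,0,205),(148.5,212.5),S2),(W,m(-21,0,205),(164.5,212.5),S2),(W,m(-9,-100,0),(215.5,99),S2)]
E
python3 - <<'E'
from fits import *
for nm,o,g in(('cw',cadw,[.46,.06,1.7]),('cs',cads+cadw,[.46,.06,1.7]),('bw',brdw,[.44,.25,1.7]),('b all',brdw+brd,[.44,.25,1.7]),('b scene',[x for x in brd if x[0]=='scene'],[.44,.25,1.7]),('b top',[x for x in brd if x[0]=='top'],[.44,.25,1.7])):
    v,r=fit(o,g);print(nm,v[:2],np.degrees(v[2]));print(r.tolist().__repr__()[:0],np.round(r,1).tolist())
    if nm[0]=='b':print('  screw',pose(*v,m(-9,0,205))[0])
    else:print('  grip',pose(*v,m(-25,0,48))[0],'platemid',pose(*v,m(43,0,0))[0])
# lines along edges
for (a,b,z,nm) in(((111.5,89.2),(130.5,218),.235,'topfront'),((217,105),(225,226),0,'bottom'),((87.3,90),(107.5,219),.235,'topback')):
    p,q=unz(W,a,z,S2),unz(W,b,z,S2);d=q-p;print(nm,p,q,np.degrees(np.arctan2(d[1],d[0]))-90)
for (a,b,z,nm) in(((152,208.7),(158.5,326.7),.235,'topcam topfront'),((141.7,208.8),(148.5,329),.235,'tc topback')):
    p,q=unz('top',a,z),unz('top',b,z);d=q-p;print(nm,p,q,np.degrees(np.arctan2(d[1],d[0]))-90)
E
```

```text
cw [0.4705 0.0562] 97.95230635493323
 [[0.2, 0.0], [-0.2, -0.3], [0.3, 0.9], [0.3, -0.4], [-0.6, -0.4]]
  grip [0.474  0.0315 0.048 ] platemid [0.4646 0.0988 0.    ]
cs [0.4705 0.0561] 98.01288036929513
 [[0.9, -0.7], [0.4, -0.7], [0.3, 0.1], [-0.1, -0.3], [0.4, 1.1], [0.5, -0.3], [-0.5, -0.3]]
  grip [0.474  0.0313 0.048 ] platemid [0.4645 0.0987 0.    ]
bw [0.4354 0.2532] 96.6221561938412
 [[-0.0, -1.5], [-1.5, -2.2], [1.4, 0.1], [-0.8, 0.4], [2.1, 7.1]]
  screw [0.4364 0.2443 0.205 ]
b all [0.4357 0.2518] 97.5304415118793
 [[-0.4, -1.9], [-1.7, -2.1], [3.0, -0.1], [0.7, -0.0], [2.0, 6.9], [-1.1, -2.2], [-1.2, 1.0], [-1.4, -0.9], [-2.4, 0.3], [-0.0, -0.6], [-1.3, 0.1], [-0.3, -1.2], [-0.7, 0.1], [-3.7, -0.2], [-2.1, -0.2]]
  screw [0.4369 0.2429 0.205 ]
b scene [0.4402 0.253 ] 96.80503526551834
 [[0.4, 0.1], [1.3, -0.7], [0.8, 0.4], [-2.3, 0.3], [-0.5, -0.1]]
  screw [0.4412 0.2441 0.205 ]
b top [0.4349 0.2498] 97.89528685528892
 [[-0.2, -1.8], [0.5, 1.4], [-0.6, -0.4], [-0.8, 0.8], [1.1, -0.3]]
  screw [0.4362 0.2409 0.205 ]
topfront [0.5348 0.2558 0.235 ] [0.4411 0.2435 0.235 ] -262.50173839715745
bottom [0.5371 0.2568 0.    ] [0.3543 0.2333 0.    ] -262.67403518923385
topback [0.5319 0.2727 0.235 ] [0.4378 0.2613 0.235 ] -263.0629547524758
topcam topfront [0.5322 0.254  0.235 ] [0.3393 0.2281 0.235 ] -262.36246593062316
tc topback [0.532  0.2714 0.235 ] [0.3358 0.2438 0.235 ] -262.01203086619125
```

```bash
python3 - <<'E'
from fits import *
go([.474,.0315,.22],-172); print(Ro.from_euler('xyz',arm.get_state()['ee_rot']).as_matrix())
E
```

```text
shift mm [68.2682 -0.3028 80.5999] turn 90.02145893328266
[[ 0.1395 -0.9902 -0.0018]
 [-0.9902 -0.1395 -0.0044]
 [ 0.0041  0.0024 -1.    ]]
```

```bash
python3 -m handwheel '[[[0.07,0.068,0,0.02,7],[0.07,0.068,0,0.03,14],[0.07,0.068,0,0.04,21],[0.07,0.068,0,0.05,28],[0.07,0.068,0,0.06,35],[0.07,0.068,0,0.07,42],[0.07,0.068,0,0.08,49],[0.07,0.068,0,0.08,56],[0.07,0.068,0,0.08,63],[0.07,0.068,0,0.08,70],[0.07,0.068,0,0.08,77],[0.07,0.068,0,0.08,84],[0.07,0.068,0,0.08,90],[0.07,0.068,0,0.08,90],[0.07,0.068,0,0.08,90]]]' 40
python3 - <<'E'
from fits import *
st()
go([.474,.0315,.029],-172)
s=arm.get_state();im=grab_frame('wrist');cv2.imwrite('pics/w3.png',im);pickle.dump(s,open('s_w3.pkl','wb'))
E
```

```text
t: 7.82
eef_pos: [0.4731, 0.0315, 0.2195]
ee_rot: [-3.137, -0.004, -2.998]
force: [0.5, 0.5, -0.1]
width: 0.0697
7.8167 [0.4731 0.0315 0.2195] [-179.731    -0.255  -171.7881] F [ 0.4997  0.4725 -0.0837] M [ 0.0879 -0.0715  0.009 ] w 0.06966662171429878 q [ 0.4855  0.0305 -0.4232  0.0033 -1.1229 -0.3436]
shift mm [ -1.7425   0.7705 190.4805] turn 0.2118605788932939
```

View pics/w3.png

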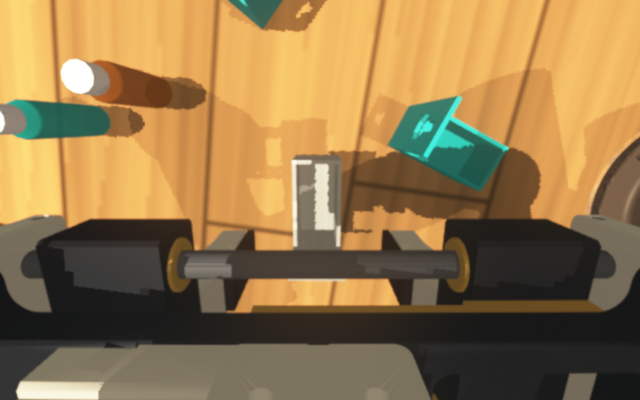

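```bash
python3 -m handwheel '[[[0.07,-0.002,0.001,0.04,0.2],[0.07,-0.002,0.001,0.08,0.2],[0.07,-0.002,0.001,0.12,0.2],[0.07,-0.002,0.001,0.15,0.2],[0.07,-0.002,0.001,0.175,0.2],[0.07,-0.002,0.001,0.19,0.2],[0.07,-0.002,0.001,0.19,0.2],[0.07,-0.002,0.001,0.19,0.2],[0.07,-0.002,0.001,0.19,0.2]]]' 40
python3 - <<'E'
from fits import *
st()
go([.474,.0315,.029],-172)
E
```

```text
t: 8.62
eef_pos: [0.4751, 0.0321, 0.0305]
ee_rot: [-3.137, -0.003, -3.0]
force: [1.2, 0.6, 0.2]
width: 0.07
8.6167 [0.4751 0.0321 0.0305] [-179.741    -0.1779 -171.8699] F [1.1645 0.6429 0.1557] M [ 0.1282 -0.0093 -0.0193] w 0.06999673408719857 q [ 0.4848  0.2666 -0.6619  0.0053 -0.6467 -0.3472]
shift mm [ 1.1806 -0.4411  1.5164] turn 0.13012923659371722
```

```bash
python3 -m handwheel '[[[0.07,0.001,0,0.0015,0],[0.05,0.001,0,0.0015,0],[0.04,0.001,0,0.0015,0],[0.04,0.001,0,0.0015,0],[0.04,0.001,0,0.0015,0],[0.04,0.001,0,0.0015,0]]]' 45
python3 - <<'E'
from fits import *
st()
E
```

```text
t: 9.12
eef_pos: [0.4743, 0.032, 0.0296]
ee_rot: [-3.137, -0.002, -2.999]
force: [-2.6, -0.0, 7.0]
width: 0.052
9.1167 [0.4743 0.032  0.0296] [-179.7475   -0.1421 -171.8518] F [-2.6455 -0.0091  6.9908] M [0.2412 0.6638 0.044 ] w 0.051952970782406356 q [ 0.4856  0.2667 -0.6652  0.0055 -0.6427 -0.3478]
```

```bash
python3 - <<'E'
from fits import *
go([.4494,.1443,.15],-172.6)
E
```

```text
shift mm [   9.0269  114.1253 -120.9232] turn 0.7482056366923189
```

```bash
python3 -m handwheel '[[[0.04,0,0,-0.01,0],[0.04,0,0,-0.03,0],[0.04,0,0,-0.06,0],[0.04,0.002,0.02,-0.09,0],[0.04,0.004,0.05,-0.11,0.7],[0.04,0.009,0.08,-0.12,0.7],[0.04,0.009,0.1,-0.121,0.7],[0.04,0.009,0.11,-0.121,0.7],[0.04,0.009,0.114,-0.121,0.7],[0.04,0.009,0.114,-0.121,0.7],[0.04,0.009,0.114,-0.121,0.7]]]' 45
python3 - <<'E'
from fits import *
st()
pickle.dump(arm.get_state(),open('s4.pkl','wb'))
for n in('scene','top','wrist'): cv2.imwrite(f'pics/{n}4.png',grab_frame(n))
s=cv2.imread('pics/scene4.png');t=cv2.imread('pics/top4.png')
crop('scene','d1',310,80,100,100,6,s);crop('top','d2',120,200,130,130,5,t)
E
```

```text
t: 10.03
eef_pos: [0.449, 0.1434, 0.1493]
ee_rot: [-3.136, -0.004, -3.012]
force: [-0.3, 0.2, -2.7]
width: 0.0515
10.0333 [0.449  0.1434 0.1493] [-179.6913   -0.2309 -172.5502] F [-0.3408  0.1628 -2.7292] M [-0.0969 -0.0377 -0.0438] w 0.051541628101975726 q [ 0.7301  0.0932 -0.5307  0.0027 -0.9533 -0.6017]
```

View pics/d1.png

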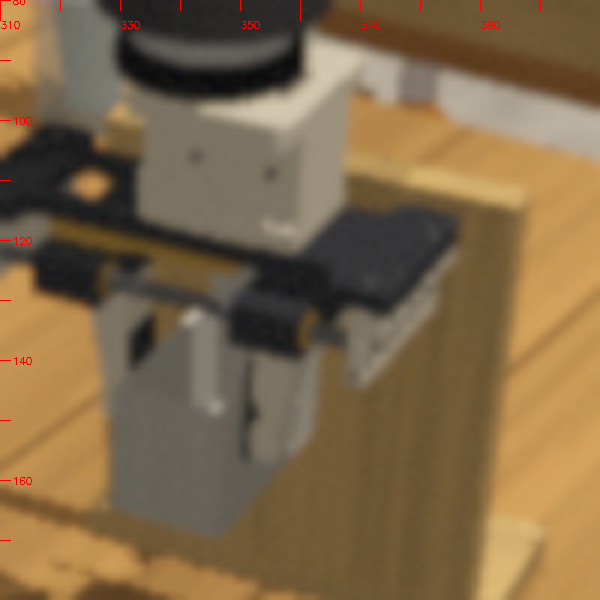

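View pics/d2.png

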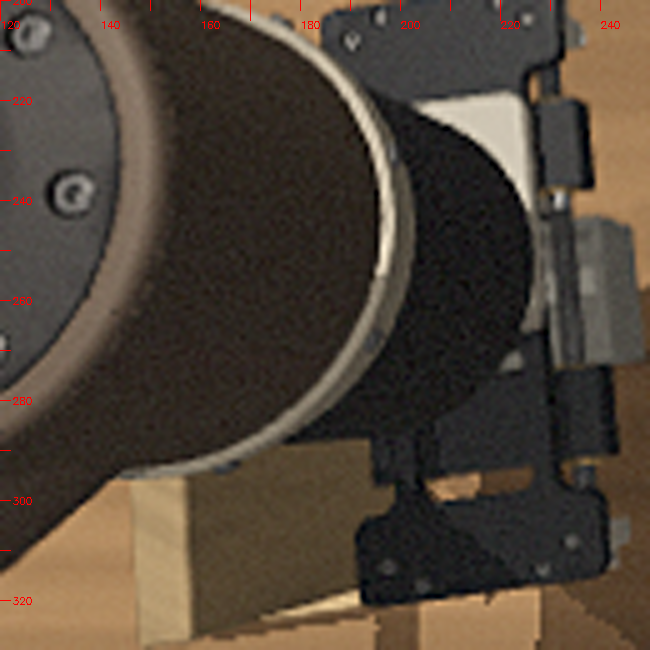

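View pics/wrist4.png

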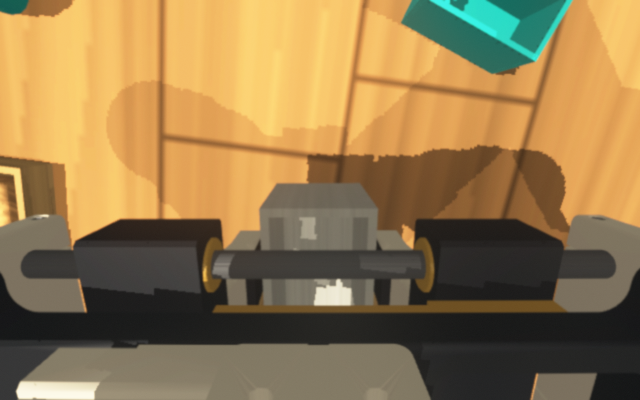

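```bash
python3 - <<'E'
from fits import *
tru=[.4578,-.1078,np.radians(99.48)]
for n in('top','scene'):
    o=[x for x in cad if x[0]==n]
    v,r=fit(o,tru);print(n,'only',v[:2],np.degrees(v[2]))
    print([np.round(proj(n,pose(*tru,x[1]))[0]-x[2],1).tolist() for x in o])
# caddy at second pose known
tr2=[.4647+.043*.141,.0988-.043*.990,np.radians(98.05)]
v,r=fit(cadw,tr2);print('w',v[:2],np.degrees(v[2]),tr2)
print([np.round(proj(o[0],pose(*tr2,o[1]),o[3] if len(o)>3 else None)[0]-o[2],1).tolist() for o in cadw+cads])
# screw: head tip plane yaw 97.4
for sx in(.434,.436,.438,.440):
    b=[sx,.2520,np.radians(97.4)];b[0]-= pose(0,0,b[2],m(-9,0,205))[0][0]
    X=pose(*b,m(-21,0,205))
    print(sx,'top',proj('top',X),'obs(168.5,265.5) scene',proj('scene',X),'obs(358.3,118) w',proj(W,X,S2),'obs(164.5,212.5)',proj(W,pose(*b,m(-9,0,205)),S2),'148.5')
E
```

```text
top only [ 0.4565 -0.1079] 99.10540161986815
[[0.7, -1.0], [-0.1, -0.4], [-0.3, -0.7], [-0.6, -0.5]]
scene only [ 0.4579 -0.1064] 100.14181575636027
[[-0.2, -0.2], [-0.0, 0.3], [-1.5, -0.1], [-0.5, 0.4], [-0.4, 1.0]]
w [0.4705 0.0562] 97.95230619389741 [0.470763, 0.05623, np.float64(1.71129533158044)]
[[0.2, -0.2], [-0.1, -0.6], [0.3, 0.8], [0.4, -0.5], [-0.6, -0.5], [1.1, -0.7], [0.6, -0.7]]
0.434 top [[168.2752 266.5719]] obs(168.5,265.5) scene [[356.6895 117.8175]] obs(358.3,118) w [[164.973  215.5952]] obs(164.5,212.5) [[151.3164 215.4608]] 148.5
0.436 top [[168.3592 265.4022]] obs(168.5,265.5) scene [[357.3247 118.0149]] obs(358.3,118) w [[165.0099 213.4295]] obs(164.5,212.5) [[151.3281 213.2953]] 148.5
0.438 top [[168.443  264.2338]] obs(168.5,265.5) scene [[357.9611 118.2127]] obs(358.3,118) w [[165.047  211.2558]] obs(164.5,212.5) [[151.34   211.1217]] 148.5
0.44 top [[168.5266 263.0667]] obs(168.5,265.5) scene [[358.5987 118.4109]] obs(358.3,118) w [[165.0844 209.0741]] obs(164.5,212.5) [[151.3521 208.9401]] 148.5
```

```bash
python3 -m handwheel '[[[0.04,-0.001,0.006,-0.0005,0],[0.04,-0.001,0.012,-0.0005,0],[0.04,-0.001,0.016,-0.0005,0],[0.04,-0.001,0.019,-0.0005,0],[0.04,-0.001,0.021,-0.0005,0],[0.04,-0.001,0.023,-0.0005,0],[0.04,-0.001,0.023,-0.0005,0],[0.04,-0.001,0.023,-0.0005,0]]]' 45
python3 - <<'E'
from fits import *
st()
E
```

```text
t: 10.85
eef_pos: [0.4473, 0.1662, 0.15]
ee_rot: [-3.137, -0.003, -3.012]
force: [-0.4, -0.4, -2.4]
width: 0.0518
10.85 [0.4473 0.1662 0.15  ] [-179.7088   -0.1959 -172.5998] F [-0.4405 -0.3615 -2.4103] M [ 0.0397 -0.0542 -0.0065] w 0.05180459301521841 q [ 0.7712  0.1022 -0.5184  0.0025 -0.9559 -0.6434]
```

```bash
python3 -m handwheel '[[[0.04,0,0.002,0,0],[0.04,0,0.004,0,0],[0.04,0,0.005,0,0],[0.04,0,0.006,0,0],[0.04,0,0.006,0,0]]]' 45
python3 - <<'E'
from fits import *
st()
crop('scene','e1',310,80,100,100,6)
E
```

```text
t: 11.27
eef_pos: [0.4465, 0.1723, 0.1499]
ee_rot: [-3.137, -0.003, -3.012]
force: [0.6, -0.2, -3.0]
width: 0.0515
11.2667 [0.4465 0.1723 0.1499] [-179.7083   -0.1953 -172.5927] F [ 0.5544 -0.234  -2.9859] M [ 0.0407 -0.0407 -0.0195] w 0.05150301037676028 q [ 0.7823  0.1048 -0.5156  0.0024 -0.9563 -0.6544]
```

View pics/e1.png

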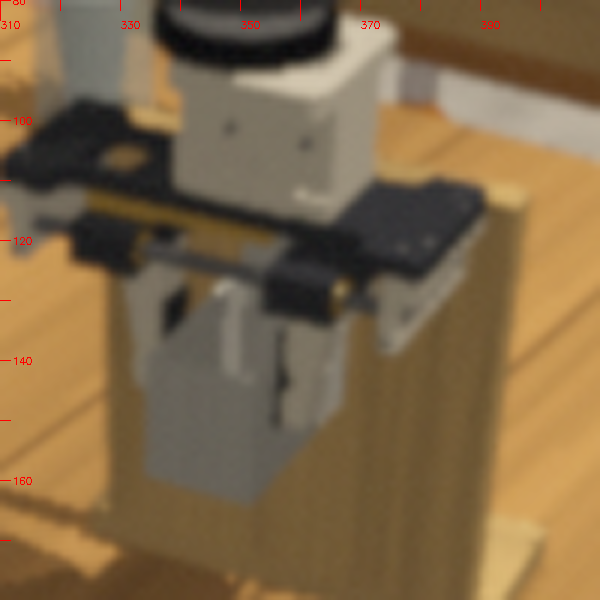

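```bash
python3 -m handwheel '[[[0.04,0,0.001,0,0],[0.04,0,0.0015,0,0],[0.04,0,0.002,0,0],[0.04,0,0.002,0,0]]]' 45;  python3 -c "
from h import *
st()"
```

```text
t: 11.65
eef_pos: [0.4463, 0.1743, 0.1499]
ee_rot: [-3.136, -0.003, -3.012]
force: [-0.6, 0.4, -3.3]
width: 0.0517
11.65 [0.4463 0.1743 0.1499] [-179.7071   -0.1967 -172.5909] F [-0.568   0.3834 -3.2765] M [ 0.027  -0.1057  0.0003] w 0.051674961571682644 q [ 0.7859  0.1056 -0.5146  0.0024 -0.9564 -0.658 ]
```

```bash
python3 -m handwheel '[[[0.04,0,0.001,0,0],[0.04,0,0.0015,0,0],[0.04,0,0.002,0,0],[0.04,0,0.002,0,0]]]' 45;  python3 -c "
from h import *
st()"
```

```text
t: 11.98
eef_pos: [0.446, 0.1746, 0.1499]
ee_rot: [-3.134, -0.004, -3.012]
force: [4.0, -7.8, -2.5]
width: 0.0519
11.9833 [0.446  0.1746 0.1499] [-179.5475   -0.2436 -172.5968] F [ 3.9526 -7.8248 -2.5295] M [-2.5851 -1.3814 -0.0159] w 0.051860543365088024 q [ 0.7883  0.1064 -0.5147  0.0044 -0.9579 -0.6617]
```

```bash
python3 -m handwheel '[[[0.04,0,-0.0013,0,0],[0.04,0,-0.0013,0.003,0],[0.04,0,-0.0013,0.006,0],[0.04,0,-0.0013,0.009,0],[0.04,0,-0.0013,0.012,0],[0.04,0,-0.0013,0.012,0]]]' 45;  python3 -c "
from h import *
st()"
```

```text
t: 12.48
eef_pos: [0.4457, 0.1731, 0.137]
ee_rot: [-3.133, -0.005, -3.012]
force: [0.0, 0.1, -3.0]
width: 0.0518
12.4833 [0.4457 0.1731 0.137 ] [-179.5191   -0.3071 -172.5962] F [ 0.0423  0.0631 -2.9613] M [-0.0153 -0.0567  0.0284] w 0.051792880685172876 q [ 0.7861  0.1204 -0.5325  0.0042 -0.9273 -0.6594]
```

```bash
python3 -m handwheel '[[[0.04,0,0,0.003,0],[0.04,0,0,0.006,0],[0.04,0,0,0.009,0],[0.04,0,0,0.011,0],[0.04,0,0,0.011,0]]]' 45;  python3 -c "
from h import *
st()"
```

```text
t: 12.9
eef_pos: [0.4454, 0.1728, 0.1254]
ee_rot: [-3.133, -0.006, -3.012]
force: [-0.7, 0.5, -3.4]
width: 0.0518
12.9 [0.4454 0.1728 0.1254] [-179.4914   -0.3563 -172.6001] F [-0.6595  0.5123 -3.3723] M [ 0.0317 -0.036   0.0111] w 0.05182783407992872 q [ 0.7861  0.1342 -0.5476  0.0041 -0.8994 -0.6595]
```

```bash
python3 -m handwheel '[[[0.04,-0.0004,0.0006,0.0008,0],[0.04,-0.0004,0.0008,0.0014,0],[0.04,-0.0004,0.0008,0.0018,0],[0.04,-0.0004,0.0008,0.0022,0],[0.04,-0.0004,0.0008,0.0022,0]]]' 45;  python3 -c "
from h import *
st()"
```

```text
t: 13.32
eef_pos: [0.4458, 0.1737, 0.1233]
ee_rot: [-3.133, -0.006, -3.012]
force: [-0.4, 0.4, -2.8]
width: 0.0518
13.3167 [0.4458 0.1737 0.1233] [-179.4996   -0.3387 -172.5948] F [-0.406   0.4182 -2.7725] M [ 0.0526 -0.0376 -0.036 ] w 0.051840347392702005 q [ 0.787   0.1377 -0.5492  0.0042 -0.894  -0.6604]
```

```bash
python3 -m handwheel '[[[0.04,0,0.0004,0.0005,0],[0.04,0,0.0004,0.001,0],[0.04,0,0.0004,0.0013,0],[0.04,0,0.0004,0.0013,0]]]' 45;  python3 -c "
from h import *
st()"
```

```text
t: 13.65
eef_pos: [0.446, 0.1743, 0.1226]
ee_rot: [-3.133, -0.005, -3.012]
force: [-1.7, -0.6, 3.6]
width: 0.0515
13.65 [0.446  0.1743 0.1226] [-179.5267   -0.2883 -172.5813] F [-1.7208 -0.5503  3.5937] M [0.1847 0.6159 0.0989] w 0.05148979134791716 q [ 0.7877  0.1388 -0.5501  0.0044 -0.891  -0.661 ]
```

```bash
python3 -m handwheel '[[[0.053,0,0,0,0],[0.055,0,0,0,0],[0.057,0,0,0,0],[0.06,0,0,0,0],[0.068,0,0,0,0],[0.07,0,0,0,0],[0.07,0,0,0,0]]]' 20;  python3 - <<'E'
from fits import *
st()
crop('scene','f1',310,80,100,100,6)
E
```

```text
t: 14.23
eef_pos: [0.446, 0.1744, 0.1225]
ee_rot: [-3.133, -0.005, -3.012]
force: [-0.2, -0.5, -0.2]
width: 0.069
14.2333 [0.446  0.1744 0.1225] [-179.5253   -0.2903 -172.5776] F [-0.204  -0.4916 -0.1904] M [ 0.0991 -0.0364  0.0027] w 0.06903659990876845 q [ 0.7877  0.1389 -0.5501  0.0044 -0.8909 -0.6609]
```

View pics/f1.png

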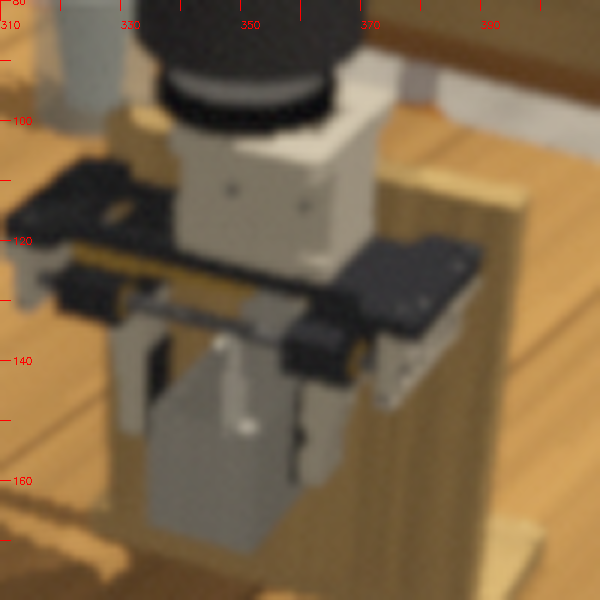

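```bash
python3 -m handwheel '[[[0.07,0,0,-0.01,0],[0.07,0,0,-0.03,0],[0.07,0,-0.002,-0.06,0],[0.07,0,-0.005,-0.1,0],[0.07,0,-0.01,-0.14,0],[0.07,0,-0.02,-0.18,0],[0.07,0,-0.03,-0.2,0],[0.07,0,-0.05,-0.2,0],[0.07,0,-0.08,-0.2,0],[0.07,0,-0.12,-0.2,0],[0.07,0,-0.15,-0.2,0],[0.07,0,-0.15,-0.2,0]]]' 20;  python3 - <<'E'
from fits import *
st()
cv2.imwrite('pics/sc5.png',grab_frame('scene'));cv2.imwrite('pics/top5.png',grab_frame('top'))
crop('scene','f2',310,80,100,100,6,cv2.imread('pics/sc5.png'))
crop('top','f3',130,190,130,140,4,cv2.imread('pics/top5.png'))
E
```

```text
t: 15.28
eef_pos: [0.466, 0.0236, 0.3249]
ee_rot: [-3.133, -0.004, -3.015]
force: [0.3, 0.7, -0.6]
width: 0.0703
15.2833 [0.466  0.0236 0.3249] [-179.4945   -0.2481 -172.7404] F [ 0.2901  0.7366 -0.5602] M [ 0.168  -0.0311  0.0103] w 0.0702983410381709 q [ 0.4802 -0.044  -0.2575  0.0069 -1.3645 -0.355 ]
```

View pics/f2.png

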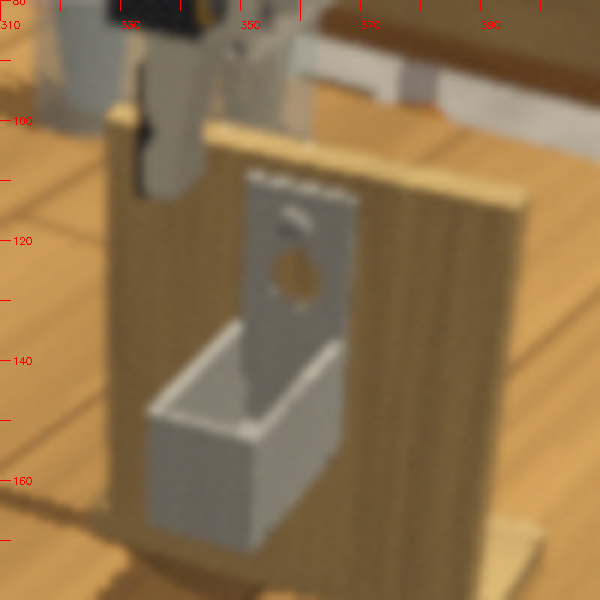

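View pics/f3.png

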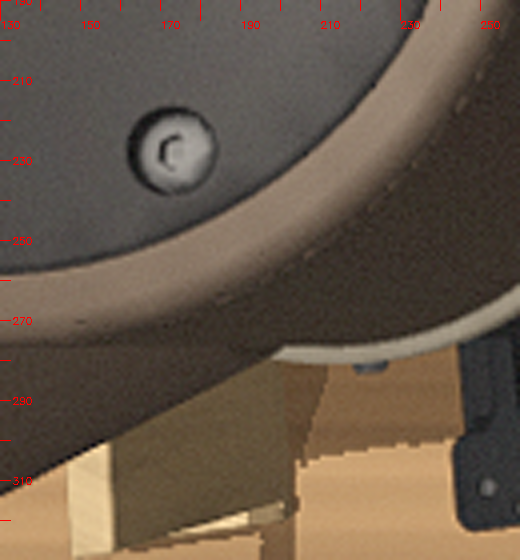

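```bash
python3 - <<'E'
from fits import *
go([.65,-.06,.27],-172.6)
E
```

```text
shift mm [-171.761  -108.355    54.6348] turn -0.1340863475426488
```

```bash
python3 -m handwheel '[[[0.06,-0.19,-0.047,0.054,0],[0.06,-0.19,-0.047,0.054,0],[0.06,-0.19,-0.047,0.054,0],[0.06,-0.19,-0.047,0.054,0],[0.06,-0.19,-0.047,0.054,0],[0.06,-0.19,-0.047,0.054,0],[0.06,-0.19,-0.047,0.054,0],[0.06,-0.19,-0.047,0.054,0]]]' 20;  python3 - <<'E'
from fits import *
st()
s=arm.get_state();cv2.imwrite('pics/w6.png',grab_frame('wrist'));pickle.dump(s,open('s6.pkl','wb'))
cv2.imwrite('pics/top6.png',grab_frame('top'));cv2.imwrite('pics/sc6.png',grab_frame('scene'))
print(proj('wrist',[[.6733,-.0455,.125],[.6733,-.0455,0]],s))
crop('top','g1',130,190,130,140,4,cv2.imread('pics/top6.png'))
E
```

```text
t: 16.05
eef_pos: [0.6602, 0.0041, 0.2697]
ee_rot: [-3.133, -0.005, -3.014]
force: [-0.0, 0.1, -0.3]
width: 0.06
16.05 [0.6602 0.0041 0.2697] [-179.5237   -0.3134 -172.6917] F [-0.0168  0.1209 -0.3372] M [ 0.1272 -0.0042 -0.0173] w 0.06003524315252825 q [ 0.3052  0.3153  0.0436  0.0075 -1.306  -0.1796]
[[310.4625 141.5787]
 [312.0878 136.952 ]]
```

View pics/w6.png

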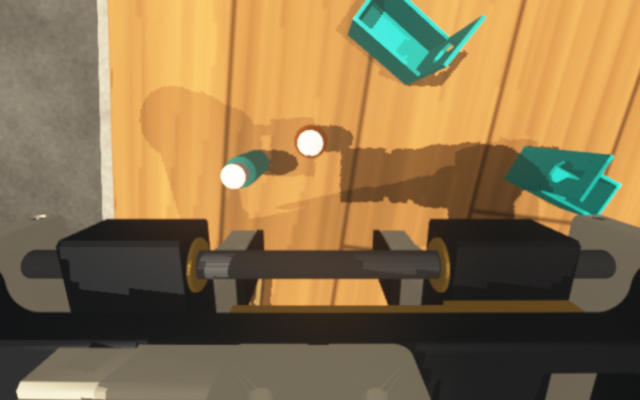

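View pics/g1.png

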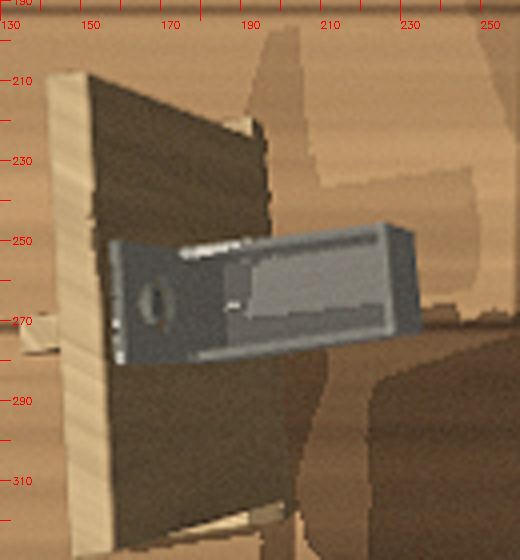

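```bash
python3 - <<'E'
from fits import *
print(unz('wrist',(310,142.5),.125,pickle.load(open('s6.pkl','rb'))))
go([.6733,-.046,.069],-172.6)
E
```

```text
[ 0.6736 -0.0446  0.125 ]
shift mm [ -7.3739 -49.6679 203.1299] turn -0.07233318524794186
```

```bash
python3 -m handwheel '[[[0.06,-0.007,-0.025,0.03,0],[0.06,-0.007,-0.048,0.06,0],[0.06,-0.007,-0.049,0.08,0],[0.06,-0.007,-0.049,0.11,0],[0.06,-0.007,-0.049,0.14,0],[0.06,-0.007,-0.049,0.17,0],[0.06,-0.007,-0.049,0.19,0],[0.06,-0.007,-0.049,0.2,0],[0.06,-0.007,-0.049,0.2,0],[0.06,-0.007,-0.049,0.2,0]]]' 20;  python3 - <<'E'
from fits import *
st();go([.6733,-.0455,.069],-172.6)
crop('scene','g2',340,180,110,110,5)
E
```

```text
t: 17.03
eef_pos: [0.6733, -0.0451, 0.0736]
ee_rot: [-3.134, -0.001, -3.013]
force: [-0.2, 0.9, 0.5]
width: 0.06
17.0333 [ 0.6733 -0.0451  0.0736] [-179.539    -0.0343 -172.6251] F [-0.2075  0.9402  0.4801] M [ 0.0677 -0.092  -0.0207] w 0.059986034123010214 q [ 0.226   0.4799 -0.1749  0.01   -0.9175 -0.1034]
shift mm [ 0.0848 -0.403   4.6425] turn -0.025100652384026034
```

View pics/g2.png

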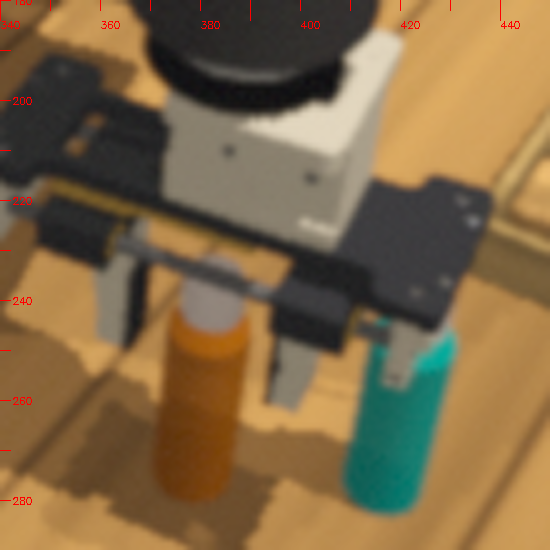

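```bash
python3 -m handwheel '[[[0.06,0,0,0.002,0],[0.06,0,0,0.004,0],[0.04,0,0,0.004,0],[0.025,0,0,0.004,0],[0.025,0,0,0.004,0],[0.025,0,0,0.004,0],[0.025,0,0,0.004,0]]]' 20;  python3 - <<'E'
from fits import *
st()
E
```

```text
t: 17.67
eef_pos: [0.6739, -0.0451, 0.0705]
ee_rot: [-3.134, 0.001, -3.013]
force: [-0.8, -0.6, 0.8]
width: 0.0355
17.6667 [ 0.6739 -0.0451  0.0705] [-179.5399    0.0469 -172.6288] F [-0.8169 -0.6164  0.8341] M [ 0.11    0.1434 -0.0359] w 0.03554988476223704 q [ 0.2258  0.4832 -0.1777  0.0102 -0.9099 -0.1034]
```

```bash
python3 -m handwheel '[[[0.025,0,0,-0.01,0],[0.025,0,0,-0.03,0],[0.025,0,0,-0.06,0],[0.025,0,0,-0.1,0],[0.025,0,0,-0.14,0],[0.025,0,0,-0.17,0],[0.025,0,0,-0.19,0],[0.025,0,0,-0.2,0],[0.025,0,0,-0.2,0]]]' 25;  python3 - <<'E'
from fits import *
st();go([.4484,.155,.268],-172.6)
go([.4449,.1828,.268],-172.6)
crop('scene','g3',340,130,110,110,5)
E
```

```text
t: 18.42
eef_pos: [0.6744, -0.0435, 0.2735]
ee_rot: [-3.134, 0.005, -3.013]
force: [0.2, 0.7, -2.4]
width: 0.0353
18.4167 [ 0.6744 -0.0435  0.2735] [-179.5383    0.3011 -172.6198] F [ 0.2026  0.6767 -2.4432] M [ 0.0944 -0.1131  0.0022] w 0.035329947112977614 q [ 0.2283  0.3327  0.0765  0.0088 -1.3102 -0.1018]
shift mm [198.6672 225.9449   2.6805] turn -0.0197540080201577
shift mm [198.5672 253.9633   2.4552] turn -0.0197540080201577
```

View pics/g3.png

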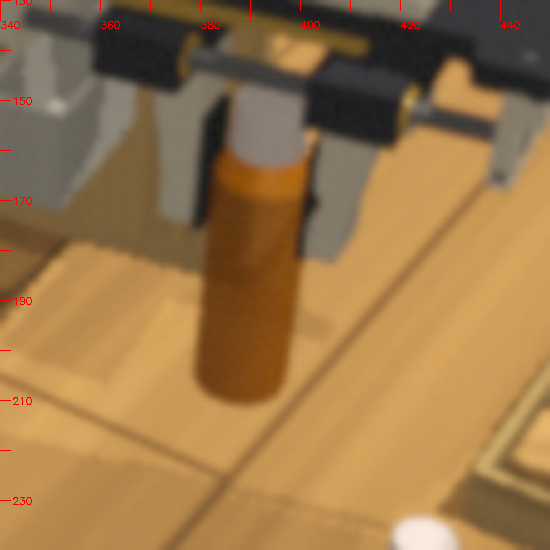

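```bash
python3 -m handwheel '[[[0.025,0.02,0.022,0,0],[0.025,0.045,0.05,0,0],[0.025,0.07,0.078,0,0],[0.025,0.095,0.106,0,0],[0.025,0.12,0.134,0,0],[0.025,0.145,0.162,0,0],[0.025,0.17,0.19,0,0],[0.025,0.19,0.215,0,0],[0.025,0.198,0.226,0,0],[0.025,0.1985,0.226,0,0],[0.025,0.1985,0.226,0,0],[0.025,0.1985,0.226,0,0]]]' 25;  python3 - <<'E'
from fits import *
st();go([.4449,.1828,.24],-172.6)
E
```

```text
t: 19.47
eef_pos: [0.4475, 0.1549, 0.2676]
ee_rot: [-3.133, 0.0, -3.013]
force: [0.3, -0.7, -0.9]
width: 0.0356
19.4667 [0.4475 0.1549 0.2676] [-179.5       0.0097 -172.6153] F [ 0.3392 -0.7392 -0.918 ] M [ 0.0687 -0.113   0.0094] w 0.03558152136211604 q [ 0.7565 -0.0056 -0.349   0.0076 -1.2324 -0.6301]
shift mm [-1.0185 28.2714 27.4006] turn -0.015325581519078924
```

```bash
python3 -m handwheel '[[[0.025,-0.001,0.01,0,0],[0.025,-0.001,0.02,0,0],[0.025,-0.001,0.026,0.005,0],[0.025,-0.001,0.028,0.015,0],[0.025,-0.001,0.028,0.025,0],[0.025,-0.001,0.028,0.025,0],[0.025,-0.001,0.028,0.025,0]]]' 25;  python3 - <<'E'
from fits import *
st();go([.4449,.1828,.169],-172.6)
cv2.imwrite('pics/sc7.png',grab_frame('scene'));crop('scene','h1',300,70,110,110,5,cv2.imread('pics/sc7.png'))
cv2.imwrite('pics/w7.png',grab_frame('wrist'))
E
```

```text
t: 20.05
eef_pos: [0.4445, 0.1819, 0.2413]
ee_rot: [-3.131, -0.002, -3.013]
force: [0.2, -1.1, -1.1]
width: 0.0354
20.05 [0.4445 0.1819 0.2413] [-179.4176   -0.0972 -172.62  ] F [ 0.1799 -1.0958 -1.1239] M [ 0.1338 -0.0559  0.0192] w 0.03540165426310422 q [ 0.8052  0.0253 -0.3786  0.0074 -1.1745 -0.6793]
shift mm [-0.6569  1.5309 72.2682] turn -0.020049061930365042
```

View pics/h1.png

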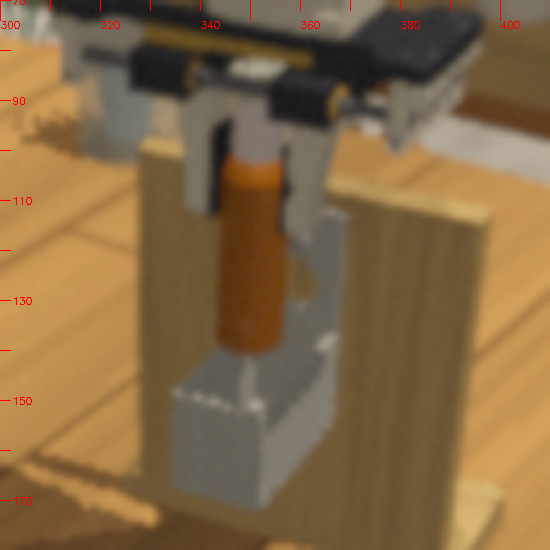

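View pics/w7.png

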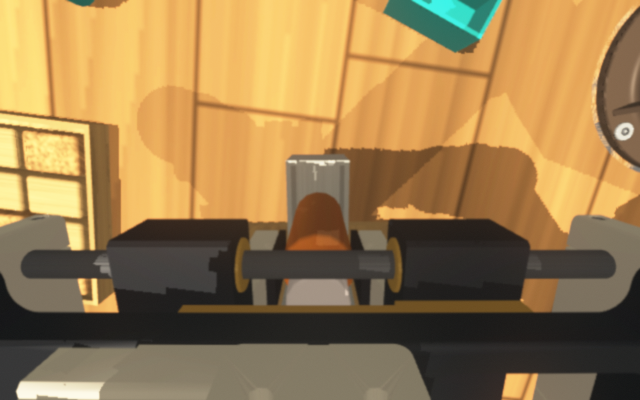

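```bash
python3 -m handwheel '[[[0.025,-0.0005,0.001,0.008,0],[0.025,-0.0005,0.001,0.018,0],[0.025,-0.0005,0.001,0.028,0],[0.025,-0.0005,0.001,0.038,0],[0.025,-0.0005,0.001,0.048,0],[0.025,-0.0005,0.001,0.056,0],[0.025,-0.0005,0.001,0.062,0],[0.025,-0.0005,0.001,0.066,0],[0.025,-0.0005,0.001,0.067,0],[0.025,-0.0005,0.001,0.067,0]]]' 25;  python3 - <<'E'
from fits import *
st()
E
```

```text
t: 20.98
eef_pos: [0.4456, 0.1828, 0.1753]
ee_rot: [-3.132, 0.0, -3.013]
force: [-0.9, 0.0, -1.5]
width: 0.0351
20.9833 [0.4456 0.1828 0.1753] [-179.4702    0.0035 -172.617 ] F [-0.9347  0.0232 -1.533 ] M [ 0.0999 -0.0011 -0.0031] w 0.035141240285468126 q [ 0.8051  0.0818 -0.4786  0.0085 -1.0161 -0.6808]
```

```bash
python3 -m handwheel '[[[0.025,0,0,0.002,0],[0.025,0,0,0.004,0],[0.025,0,0,0.0055,0],[0.025,0,0,0.0065,0],[0.025,0,0,0.0065,0]]]' 25;  python3 -c "
from h import *
st()"
```

```text
t: 21.4
eef_pos: [0.4455, 0.1827, 0.1687]
ee_rot: [-3.132, -0.0, -3.013]
force: [-0.7, -0.0, -0.8]
width: 0.035
21.4 [0.4455 0.1827 0.1687] [-179.4663   -0.0034 -172.6203] F [-0.7122 -0.0052 -0.7506] M [ 0.0872 -0.0404  0.0258] w 0.03499842581071018 q [ 0.805   0.0884 -0.4881  0.0086 -1.0001 -0.6809]
```

```bash
python3 -m handwheel '[[[0.025,0,0,0.0005,0],[0.025,0,0,0.001,0],[0.025,0,0,0.0012,0],[0.025,0,0,0.0012,0]]]' 25;  python3 -c "
from h import *
st()"
```

```text
t: 21.73
eef_pos: [0.4455, 0.1827, 0.1675]
ee_rot: [-3.132, -0.0, -3.013]
force: [-0.5, 0.3, -1.1]
width: 0.0352
21.7333 [0.4455 0.1827 0.1675] [-179.4698   -0.0027 -172.6217] F [-0.507   0.2771 -1.0801] M [ 0.1163 -0.0018 -0.0072] w 0.03516731847145099 q [ 0.805   0.0896 -0.4898  0.0086 -0.9972 -0.6809]
```

```bash
python3 -m handwheel '[[[0.025,0,0,0.0005,0],[0.025,0,0,0.001,0],[0.025,0,0,0.001,0]]]' 25;  python3 -c "
from h import *
st()"
```

```text
t: 21.98
eef_pos: [0.4458, 0.1827, 0.1671]
ee_rot: [-3.132, 0.001, -3.013]
force: [-2.1, -0.9, 4.3]
width: 0.0355
21.9833 [0.4458 0.1827 0.1671] [-179.4646    0.0364 -172.6052] F [-2.0521 -0.9477  4.2695] M [-0.2616  0.5637  0.0142] w 0.035496174910895684 q [ 0.8049  0.0901 -0.4906  0.0092 -0.9955 -0.6809]
```

```bash
python3 -m handwheel '[[[0.036,0,0,-0.0003,0],[0.038,0,0,-0.0003,0],[0.041,0,0,-0.0003,0],[0.05,0,0,-0.0003,0],[0.056,0,0,-0.0003,0],[0.056,0,0,-0.0003,0]]]' 20;  python3 - <<'E'
from fits import *
st()
crop('scene','h2',300,70,110,110,5)
E
```

```text
t: 22.48
eef_pos: [0.4458, 0.1827, 0.1673]
ee_rot: [-3.132, 0.001, -3.013]
force: [0.0, -0.3, 0.2]
width: 0.0541
22.4833 [0.4458 0.1827 0.1673] [-179.462     0.033  -172.6041] F [ 0.0209 -0.304   0.1768] M [ 0.0921 -0.0612 -0.0894] w 0.054070450137011755 q [ 0.805   0.0899 -0.4902  0.0092 -0.9961 -0.6809]
```

View pics/h2.png

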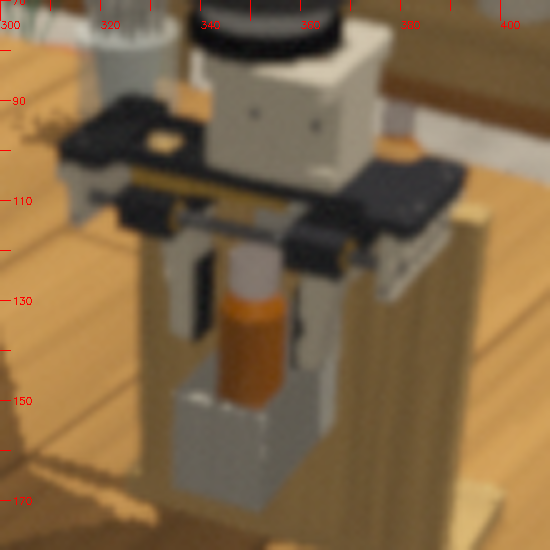

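The bottle stands in the caddy and both fingers are clear. Now I rise straight up and back away.

```bash
python3 -m handwheel '[[[0.058,0,0,-0.01,0],[0.06,0,0,-0.03,0],[0.06,0,0,-0.06,0],[0.06,0,0,-0.09,0],[0.06,0,0,-0.12,0],[0.06,0,0,-0.15,0],[0.06,0,-0.03,-0.16,0],[0.06,0,-0.06,-0.16,0],[0.06,-0.03,-0.1,-0.16,0],[0.06,-0.06,-0.13,-0.16,0],[0.06,-0.1,-0.15,-0.16,0],[0.06,-0.14,-0.17,-0.16,0],[0.06,-0.18,-0.2,-0.16,0],[0.06,-0.18,-0.2,-0.16,0],[0.06,-0.18,-0.2,-0.16,0]]]' 20;  python3 - <<'E'
from fits import *
st()
cv2.imwrite('pics/sc8.png',grab_frame('scene'));cv2.imwrite('pics/top8.png',grab_frame('top'))
crop('scene','h3',300,80,110,110,5,cv2.imread('pics/sc8.png'))
crop('top','h4',130,190,130,140,4,cv2.imread('pics/top8.png'))
E
```

```text
t: 23.78
eef_pos: [0.6527, 0.0065, 0.3274]
ee_rot: [-3.131, -0.002, -3.015]
force: [-1.0, 0.1, -0.5]
width: 0.0606
23.7833 [0.6527 0.0065 0.3274] [-179.392    -0.1296 -172.7745] F [-0.954   0.0676 -0.5231] M [ 0.1943  0.1709 -0.0006] w 0.06057964678031297 q [ 0.3143  0.28    0.121   0.0101 -1.4159 -0.1898]
```

View pics/h3.png

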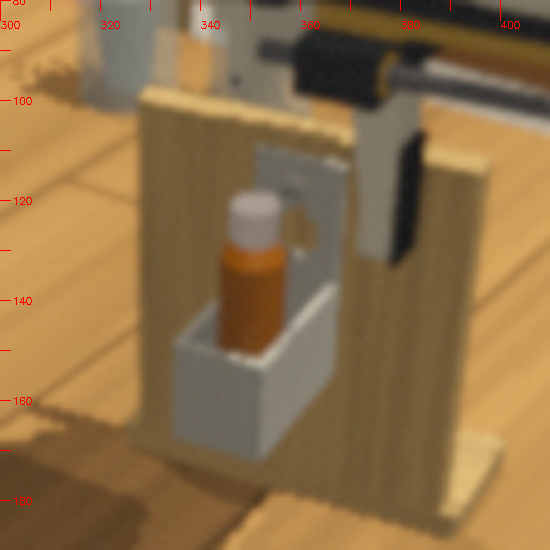

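View pics/h4.png

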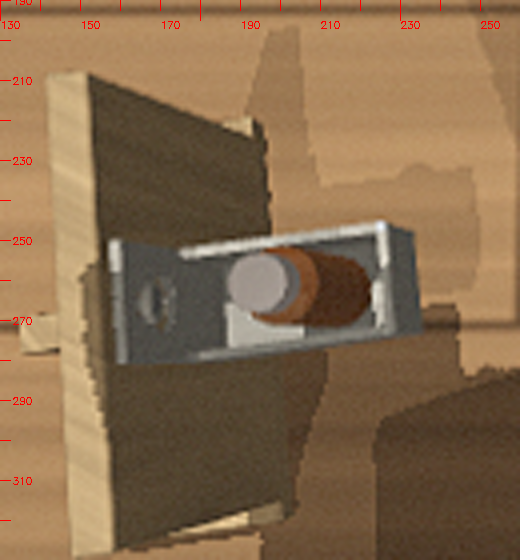

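View pics/sc8.png

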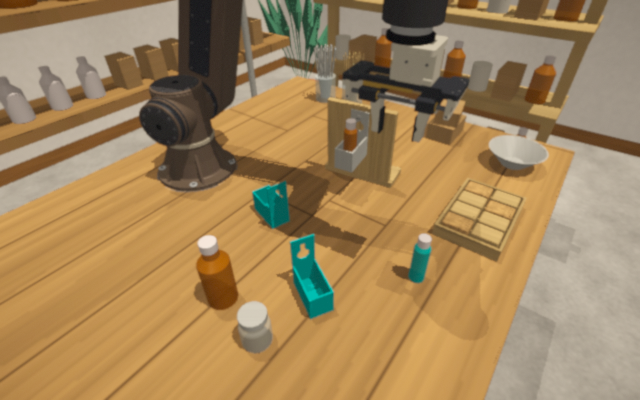

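The caddy hangs flush and straight, with the screw head at the slot's top (scene about (358,117)). The tester stands upright in it, at about (350,138). The refill, jar and turquoise look-alikes are at their original pixels. Handing in.

```bash
python3 -c "
from station import arm
print(arm.job_done())"
```

```text
the job is handed in; nothing more can be done
None
```

The caddy is hanging on the screw with the tester bottle standing upright inside it, and the job is handed in at about 24 s.

- **Moving the caddy first:** a turquoise look-alike stood too close for the recommended grip. I lifted the caddy by the top of its plate, set it down in open space, and gripped it again at the grip point.
- **Hanging it:** the keyhole passed over the screw head without contact, and the plate met the board where I expected. I drew it down about 27 mm; the wrist reading then changed from carrying the caddy's weight to an upward push of 3.6 N, so the screw had taken the load. Then I let go.
- **Placing the tester:** I lowered it until it touched the caddy floor at about 4 N, then released it and backed the arm away.

**Last checks:** the final pictures show the caddy flush and straight, with the screw head at the top of the slot and the tester upright. The large amber bottle, the jar and the turquoise look-alikes appear where they started, and the robot touches nothing.

**What disagreed:** the scene camera put the screw 2–5 mm to one side of where the top and wrist cameras did. I went with those two, and the fit bore them out. The gripper hid the keyhole during the hang itself, so I relied on force and position readings there.

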